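# Put the trimming set away on its charging tray

## Robot

A 6-joint arm with a two-finger parallel gripper is mounted at the origin on a cart in front of the work surface, level with it; the furniture and walls round the work are solid. World frame = base frame: x ahead of the robot, y to its left, z up, the work surface at z = 0. Lengths are in m, angles in rad, forces in N, time in s.
With the tool pointing down it reaches from about 0.375 to 0.9 m from the base axis. Payload 3.1 kg.
Tool frame: the origin (TCP) lies midway between the tips of the shut fingers; the grasp point (between the pads) lies 19 mm behind it; z points along the fingers, y is the direction in which the jaws open and shut (so a half turn about z gives the same grasp; the last joint's range is limited). The gripper opens to 87 mm and grips with 3 to 60 N. Pads are 19 mm wide; open, the fingers measure 117 mm over their backs; the gripper's body (75 mm by 190 mm) begins 51 mm behind the grasp point.
Start: joints at [1.048, 0.527, 1.433, -0, 1.181, -0.178], TCP at [0.211, 0.588, 0.223] pointing down, gripper open.
Joint ranges: [-3.08, 3.08], [-0.75, 2.2], [0.22, 2.44], [-1.43, 4.57], [0, 2.65], [-2.85, 2.85]. Speed limits (rad/s): [2.79, 2.79, 3.14, 3.14, 3.14, 3.14].

## Interface

Orientations are given as a unit quaternion [x, y, z, w].
In Python, from rig import robot gives the robot as it stands.
- The arm moves only by the tool move_arm, never from a script. Its argument "rows" is one flat list of numbers, 7 for each row, row after row: the shift along the world's x, y, z in mm, then the turn, a rotation vector about the world's x, y, z in rad, then the closure, from 0 (fully open) to 1 (shut). A call has 1 to 12 rows; each row shifts and turns the commanded pose from where the row before left it; what a row does not reach is not made up. A row lasts 1/10 s, in which the tool goes at most 50 mm and 8.59 degrees, less where a joint would pass 70% of its speed; a pose out of reach is approached as far as the arm can. A call with a gripper value outside its range is refused whole. The fingers move at their own pace and stop on an object; "grip_force" is the grip in N (left out, the last holds). Time passes only in rows, so rows that do not move let the fingers close. It gives the time, the measured TCP pose, the force and the opening at its end, in the units of the state.
- robot.get_obs(): the state, without advancing time (a new reading comes with each control period).
- robot.camera(name): name is "scene" or "top" or "wrist"; returns a dict with "color" (384x512x3 uint8, red, green, blue), "z_map" (384x512 float32, m along the optical axis (not along the pixel's ray), 0 where there is no reading), "camera_matrix" (3x3 intrinsics, pixels), "R" (3x3) and "t" (3): a world point X has camera coordinates R X + t; the wrist camera has in their place "tool_from_camera" (4x4, takes a point from camera to tool coordinates, whose origin is the TCP and whose axes are the flange's). Camera axes: x right, y down, z forward; pixel columns grow to the right and rows downward; lengths in m; the calibration is good to about 2 mm. The wrist camera is an equidistant fisheye: a pixel r from the principal point sees the ray r / f radians off the axis. A picture is of the moment at which its call begins: read the wrist's pose just before it.
- robot.hand_in(): hands the job in, once; it reports no verdict.
Trained networks look in the newest picture that a camera, given by its name, has taken for a name from the list of things; names that differ only in an ending like _2 or _b are one class to them, and where a whole thing is asked for, a point or a joint stands for the part that bears it (a point fixed in the world has none). Each returns a list of dicts, best first, with "conf" (0 to 1); they miss things now and then, are a little off and sometimes report something else, mostly with a low value. They report only what shows in the picture. A call takes as long as a camera call.
- robot.search_frame(camera, thing): "at" ([column, row] in pixels, amid what is visible of it).
- robot.spot_point(camera, thing): "at" ([column, row] in pixels: a listed point, or the origin of a listed thing).
The state is a dict: "time": time; "q": joint angles; "joint_velocities": joint speeds; "joint_torque": joint torques, N m; "position": TCP position; "tool_rot": TCP orientation; "ft_force": force on the tool from outside, world axes, zero at the start; "moment": the same for the moment, N m; "grip_width": finger opening in m.
Only numpy, scipy, OpenCV 4.12 (cv2) and the standard library are available. Lean on these libraries where they do the work, as an engineer would, in place of code of your own. Each camera call takes 0.05 s, during which the arm holds its last target.

## Task

Put the trimming set away on its charging tray. First lay the scissors flat in their cut-out, then stand the trimmer plug-down in the round charging well and let go of it; it stops about a centimetre short on the stiff contact, so press it straight down from above by its cap, without gripping it, until its shoulder sits on the rim. Last, with the trimmer home, push the tray's slide switch fully away from you to start charging, and leave the other things where they are.

Things in the scene. Friction and masses are not known exactly. Their poses are not given: they have to be found in the camera images.
- charge_tray: Grey plastic tray fixed on the worktop, 113 x 270 mm, top 13 mm high. Origin on its underside; z up, x towards the robot (yaw about pi), y towards the switch end; outline x -51..62, y -118..152 mm. It has the scissors' cut-out, a round dock (52 mm across, 50 mm high, x 34, y -70 mm) and the slide switch at the +y end. Goods on the wall shelf above overhang to about x 0.60 m from 0.52 m up.
- cutout (a point): Where the scissors' origin belongs: tray x 0, y 0, on the cut-out's dark floor 4 mm above the worktop, axes as the tray's, 3 to 4 mm play across, 6 mm along. Open 9 mm deep recess: blade slot y -110..-8 (11 mm wide at the tip end, 22 at the other), finger scoop y -8..46 (x -43..41, corners cut), ring bay y 46..110 (x -35..33). Turned end for end the scissors do not go in.
- well (a point): Centre of the charging well's mouth at rim height, 50 mm above the worktop. Plain round blind hole, 31.5 mm diameter, straight walls, sharp unchamfered edge, in a flat rim 10 mm wide. z up. At its bottom, 24 mm down at the start, is the contact carriage.
- contact_carriage (a joint): Flat disc (27 mm) at the bottom of the well; value = how far it is pushed down, 0 to 0.010 m. Friction holds it against about 10 N and it does not spring back: it carries the trimmer's weight and needs a firm press of 12 to 20 N. At 0 the trimmer stands with its shoulder 9 mm above the rim; at 0.009 the shoulder meets the rim.
- trimmer: Slim round hair trimmer, 145 mm tall, grey with a black blade cap, about 160 g, standing on its plug in front of the tray. Origin under the plug, z up. Dark steel plug 30 mm diameter, 33 mm long, sharp-edged; then a shoulder and body of 36 mm diameter up to 122 mm (grip at 100 to 110 mm); on top the cap, 26 mm diameter, flat.
- trimmer_cap (a point): Centre of the flat top of the trimmer's cap, 145 mm above the underside of its plug.
- scissors: Steel thinning scissors, closed, 60 x 208 mm, 6 mm thick, about 90 g, lying flat right of the drawer chest (134 mm high, right side at y 0.00 m, open drawer to x 0.40 m). Origin at mid-length on the underside; z up; the blade tip points to their -y (y -104 mm), finger rings at y 56..88 mm, finger rest to y 104.
- scissors_tip (a point): Tip of the scissors' blade (x -2.5, y -104 mm in the scissors' frame).
- scissors_grip (a point): Middle of the scissors' shanks, 19 mm wide there along the scissors' x (x -2.5, y 18 mm in their frame, 3 mm above their underside): grip here from above, closing along their x. In the tray this point comes to lie in the finger scoop.
- slide_switch (a joint): Slide switch of the tray; value = travel, 0 off (nub nearest the robot) to 0.012 m on (nub pushed away from the robot, to tray -x). Stays where it is left; moves with about 2 N up to a firm stop.
- switch_nub (a point): Middle of the top of the switch's nub, about 24 mm above the worktop; the nub is 9 mm along its travel, 16 mm across and 9 mm tall, on a flat bezel 15 mm above the worktop. Starts near tray x 32, y 130 mm.
- black_clip: Bystander: black sectioning clip, 104 x 18 x 15 mm, lying at the front edge near the scissors. Leave it.
- duckbill_clip: Bystander: metal duckbill clip, 81 x 12 x 11 mm, lying at the front edge right of the trimmer. Leave it.
- cream_pot: Bystander: low round pot with lid, 84 mm across, 27 mm high, behind the tray. Leave it.

How it is judged:
On the way, in this order (a step that is already met when the one before it is completed fails the run):
1. the scissors lie flat in their cut-out, let go (x of scissors in the frame of charge_tray between -0.007 and 0.007 m and y of scissors in the frame of charge_tray between -0.01 and 0.01 m and z of scissors in the frame of charge_tray below 0.0065 m and x of scissors_tip in the frame of charge_tray between -0.0095 and 0.0045 m and y of scissors_tip in the frame of charge_tray below -0.09 m and angle between scissors's own z axis and vertical below 0.05 rad and contact force between the fingers and scissors below 0.1 N), for 0.2 s.
2. the trimmer stands in the well on the contact, let go, not yet home (horizontal distance between trimmer and well below 0.003 m and angle between trimmer's own z axis and vertical below 0.12 rad and z of trimmer in the frame of well below -0.02 m and value of joint contact_carriage below 0.0055 m and contact force between the fingers and trimmer below 0.1 N), for 0.2 s.
3. the trimmer is pressed home, its shoulder on the rim (horizontal distance between trimmer and well below 0.003 m and angle between trimmer's own z axis and vertical below 0.12 rad and z of trimmer in the frame of well below -0.031 m and angle between trimmer's own z axis and vertical below 0.06 rad and value of joint contact_carriage above 0.0065 m), for 0.2 s.
4. the slide switch is pushed on (value of joint slide_switch above 0.01 m), for 0.2 s.
At the end, for the whole second after the job is handed in: Scissors flat in their cut-out (origin within 7 mm across, 10 mm along, tip at the tip end), trimmer upright in the well within 3 mm of its axis and within 2 mm of full depth with the carriage down at least 6.5 mm, switch at 10 of its 12 mm or more, all let go and at rest (all of step 3 and x of scissors in the frame of charge_tray between -0.007 and 0.007 m and y of scissors in the frame of charge_tray between -0.01 and 0.01 m and z of scissors in the frame of charge_tray below 0.0065 m and x of scissors_tip in the frame of charge_tray between -0.0095 and 0.0045 m and y of scissors_tip in the frame of charge_tray below -0.09 m and angle between scissors's own z axis and vertical below 0.05 rad and value of joint slide_switch above 0.01 m and linear speed of each of trimmer, scissors below 0.02 m/s); the robot touches nothing.
It fails at once if the trimmer is knocked over or laid down (angle between trimmer's own z axis and vertical above 0.7 rad).
It fails at once if a bystander (black clip, duckbill clip or pot) is moved by more than 3 cm (distance of any of black_clip, duckbill_clip, cream_pot from where it was at the start of the episode above 0.03 m).
It also fails if it takes over 67 s, if anything falls off the work surface, if the arm or the gripper's body presses on something with over 40 N, if the wrist force passes 120 N, or if a joint passes its speed limit or range.

## Working session

There is one attempt and no reset: what is moved stays moved. The work goes in short steps, Python scripts to look and compute and a tool call to move; the robot and the scene stay as the last step left them, time stands still between calls to the robot, and variables do not carry over. Pictures are saved under pics/ and viewed, and the job is handed in when it is done.

Besides the shell and the picture viewer there is one more tool, called after "Request:" by a JSON object that holds its "api" and its "payload". move_arm: Moves the arm, as the interface text tells. Its arguments: {"type":"object","properties":{"rows":{"type":"array","items":{"type":"number"}},"grip_force":{"type":"number"}},"required":["rows"]}

```bash
ls -la; mkdir -p pics; cat > h.py <<'E'
import numpy as np, cv2
from scipy.spatial.transform import Rotation as Rn
from rig import robot
def snap(name,fn=None):
    o=robot.get_obs(); c=robot.camera(name)
    if fn: cv2.imwrite('pics/'+fn,c['color'][:,:,::-1])
    c['obs']=o; return c
def ray(c,uv):
    K=c['camera_matrix']; u,v=uv
    x=(u-K[0,2])/K[0,0]; y=(v-K[1,2])/K[1,1]
    if 'R' in c:
        d=c['R'].T@np.array([x,y,1.]); o=-c['R'].T@c['t']
    else:
        th=np.hypot(x,y); s=np.sin(th)/th if th>1e-9 else 1
        d=np.array([x*s,y*s,np.cos(th)])
        T=np.array(c['tool_from_camera']); R=Rn.from_quat(c['obs']['tool_rot']).as_matrix()
        p=np.array(c['obs']['position'])
        d=R@T[:3,:3]@d; o=p+R@T[:3,3]
    return o,d
def onz(c,uv,z):
    o,d=ray(c,uv); return o+d*(z-o[2])/d[2]
def proj(c,X):
    K=c['camera_matrix']; X=np.asarray(X,float)
    if 'R' in c:
        p=c['R']@X+c['t']; return np.array([K[0,0]*p[0]/p[2]+K[0,2],K[1,1]*p[1]/p[2]+K[1,2]])
    T=np.linalg.inv(np.array(c['tool_from_camera'])); R=Rn.from_quat(c['obs']['tool_rot']).as_matrix()
    p=T[:3,:3]@(R.T@(X-np.array(c['obs']['position'])))+T[:3,3]
    r=np.hypot(p[0],p[1]); th=np.arctan2(r,p[2]); 
    return np.array([K[0,0]*th*p[0]/r+K[0,2],K[1,1]*th*p[1]/r+K[1,2]])
def st():
    o=robot.get_obs(); print({k:np.round(o[k],4).tolist() for k in ('time','q','position','tool_rot','ft_force','grip_width')})
E
python3 - <<'E'
from h import *
np.set_printoptions(precision=4,suppress=True)
st()
for n in('scene','top','wrist'):
    c=snap(n,n+'0.png'); print(n,c['camera_matrix'].tolist())
    if 'R' in c: print('cam at',-c['R'].T@c['t'], c['R'][2])
    else: print(c['tool_from_camera'])
    for t in('charge_tray','cutout','well','trimmer','trimmer_cap','scissors','scissors_tip','scissors_grip','switch_nub','black_clip','duckbill_clip','cream_pot'):
        r=robot.spot_point(n,t)
        for e in r[:2]: print(t,np.round(e['at'],1),round(e['conf'],2), onz(c,e['at'],{'trimmer_cap':.145,'well':.05,'switch_nub':.024,'cutout':.004,'scissors_grip':.003}.get(t,0.0)))
E
```

```text
total 12
drwxr-xr-x  3 agent agent 4096 Dec  7 02:06 .
drwxr-xr-x 23 root  root  4096 Dec  7 02:06 ..
drwxr-xr-x  2 agent agent 4096 Dec  7 02:06 pics
{'time': 0.0, 'q': [1.0475, 0.5285, 1.4339, -0.0, 1.1814, -0.1785], 'position': [0.2109, 0.5876, 0.2216], 'tool_rot': [0.1715, 0.9852, -0.001, -0.0004], 'ft_force': [-0.5274, -0.4389, 0.022], 'grip_width': 0.087}
scene [[488.71438251571715, 0.0, 256.1432089338203], [0.0, 488.71438251571715, 189.1650677020081], [0.0, 0.0, 1.0]]
cam at [-0.0041  0.0449  0.9015] [ 0.574  -0.3032 -0.7607]
charge_tray [282.1 231.6] 0.63 [ 0.537  -0.3044  0.    ]
charge_tray [327.  225.9] 0.61 [ 0.5003 -0.4012  0.    ]
cutout [277.9 232.1] 0.86 [ 0.5381 -0.2939  0.004 ]
well [258.2 241.3] 0.61 [ 0.5104 -0.2286  0.05  ]
trimmer [320.8 267.1] 0.88 [ 0.417  -0.3285  0.    ]
trimmer_cap [325.2 225.8] 0.61 [ 0.4211 -0.3266  0.145 ]
scissors [197.6 258.6] 0.62 [ 0.5659 -0.1084  0.    ]
scissors_tip [187.4 218.9] 0.6 [ 0.6759 -0.1326  0.    ]
scissors_tip [198.3 262.6] 0.59 [ 0.556  -0.1055  0.    ]
scissors_grip [196.6 262.9] 0.94 [ 0.5552 -0.1015  0.003 ]
switch_
[... 885 characters left out ...]
003 ]
switch_nub [334.9 228.3] 0.41 [ 0.5018 -0.4311  0.024 ]
black_clip [194.6 264.2] 0.7 [ 0.4036 -0.058   0.    ]
duckbill_clip [338.3 264.6] 0.53 [ 0.4059 -0.4429  0.    ]
cream_pot [241.5 150.4] 0.8 [ 0.7159 -0.1812  0.    ]
cream_pot [211.6 208.4] 0.15 [ 0.5544 -0.101   0.    ]
wrist [[297.3186396354542, 0.0, 256.48044225920484], [0.0, 297.3186396354542, 192.86344215528717], [0.0, 0.0, 1.0]]
[[-0.0004 -0.9531 -0.3027  0.084 ]
 [ 1.     -0.0006  0.0007  0.0002]
 [-0.0009 -0.3027  0.9531 -0.163 ]
 [ 0.      0.      0.      1.    ]]
charge_tray [ 17.4 371.3] 0.68 [ 0.5358 -0.2967 -0.    ]
cutout [ 14.9 369.2] 0.64 [ 0.5227 -0.2915  0.004 ]
well [ 19.5 380.7] 0.62 [ 0.5232 -0.2187  0.05  ]
```

View pics/scene0.png

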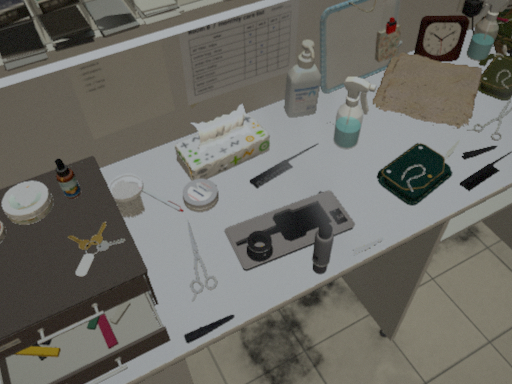

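View pics/top0.png

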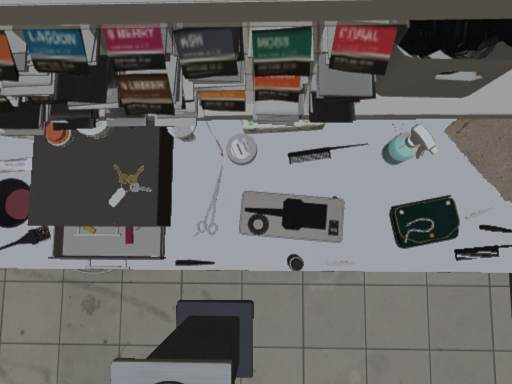

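Both views agree: the scissors lie tip-away, right of the chest. In `top0.png` the tip is near (223,163) and the rings near (205,228). The tray is around (291,217), with its dock at (258,225), and the trimmer is at (296,263). I'll move over the scene and turn the hand the way the scissors need, so they can later go into the tray.

Request:
{"api": "move_arm", "payload": {"rows": [20, -30, 7, 0, 0, -0.127, 0, 20, -30, 7, 0, 0, -0.127, 0, 20, -30, 7, 0, 0, -0.127, 0, 20, -30, 7, 0, 0, -0.127, 0, 20, -30, 7, 0, 0, -0.127, 0, 20, -30, 7, 0, 0, -0.127, 0, 20, -30, 7, 0, 0, -0.127, 0, 20, -30, 7, 0, 0, -0.127, 0, 20, -30, 7, 0, 0, -0.127, 0, 20, -30, 7, 0, 0, -0.127, 0, 20, -30, 7, 0, 0, -0.127, 0, 20, -30, 7, 0, 0, -0.127, 0]}}

```text
time: 3.15
position: [0.4519, 0.2269, 0.3071]
tool_rot: [0.806, 0.592, 0.0, 0.0]
ft_force: [-0.1, 0.4, -0.7]
grip_width: 0.0873
```

Request:
{"api": "move_arm", "payload": {"rows": [2, -35, 0, 0, 0, -0.127, 0, 2, -35, 0, 0, 0, -0.127, 0, 2, -35, 0, 0, 0, -0.127, 0, 2, -35, 0, 0, 0, -0.127, 0, 2, -35, 0, 0, 0, -0.127, 0, 2, -35, 0, 0, 0, -0.127, 0, 2, -35, 0, 0, 0, -0.127, 0, 2, -35, 0, 0, 0, -0.127, 0, 2, -35, 0, 0, 0, -0.127, 0, 2, -35, 0, 0, 0, -0.127, 0, 2, -35, 0, 0, 0, -0.127, 0, 2, -35, 0, 0, 0, -0.127, 0]}}

```text
time: 4.35
position: [0.4751, -0.1933, 0.3067]
tool_rot: [0.992, -0.128, 0.0, 0.0]
ft_force: [0.8, 0.2, 0.9]
grip_width: 0.0873
```

```bash
cat > look.py <<'E'
from h import *
import sys
np.set_printoptions(precision=4,suppress=True)
tag=sys.argv[1]
Z={'trimmer_cap':.145,'well':.05,'switch_nub':.024,'cutout':.004,'scissors_grip':.006,'scissors_tip':.006,'scissors':.006}
cams=sys.argv[2].split(',')
things=sys.argv[3].split(',')
st()
for n in cams:
    c=snap(n,n+tag+'.png')
    for t in things:
        for e in robot.spot_point(n,t)[:2]: print(n,t,np.round(e['at'],1),round(e['conf'],2), onz(c,e['at'],Z.get(t,0.0)))
E
python3 look.py 1 wrist charge_tray,cutout,well,trimmer,trimmer_cap,scissors,scissors_tip,scissors_grip,switch_nub
```

```text
{'time': 4.35, 'q': [-0.6046, 0.2788, 1.5995, 0.0001, 1.2629, 1.2228], 'position': [0.4751, -0.1933, 0.3067], 'tool_rot': [0.9918, -0.128, 0.0002, 0.0], 'ft_force': [0.7728, 0.2337, 0.9465], 'grip_width': 0.0873}
wrist charge_tray [311.6  98. ] 0.72 [ 0.5406 -0.2992  0.    ]
wrist cutout [312.   95.5] 0.85 [ 0.5444 -0.3001  0.004 ]
wrist well [274.4 131.1] 0.59 [ 0.5088 -0.2276  0.05  ]
wrist trimmer [340.3 165.1] 0.7 [ 0.4228 -0.3224  0.    ]
wrist trimmer_cap [371.7 193.6] 0.6 [ 0.4199 -0.3221  0.145 ]
wrist trimmer_cap [405.4 157.8] 0.35 [ 0.4534 -0.3732  0.145 ]
wrist scissors [187.8 109.6] 0.62 [ 0.573 -0.107  0.006]
wrist scissors_tip [188.4  44.6] 0.79 [ 0.6733 -0.1355  0.006 ]
wrist scissors_grip [188.2 122.4] 0.89 [ 0.5533 -0.1018  0.006 ]
wrist switch_nub [396.7 105.9] 0.42 [ 0.5026 -0.4305  0.024 ]
```

```bash
python3 -c "
import cv2
a=cv2.imread('pics/wrist1.png'); cv2.imwrite('pics/wrist1b.png',cv2.resize(a[20:240,130:440],None,fx=2.5,fy=2.5,interpolation=cv2.INTER_CUBIC))"
```

```text
(no output)
```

View pics/wrist1b.png

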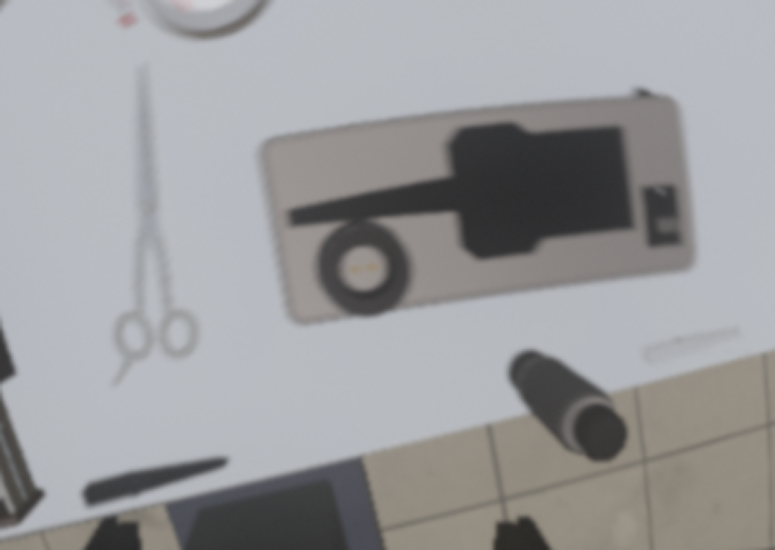

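```bash
python3 - <<'E'
from h import *
np.set_printoptions(precision=4,suppress=True)
c=snap('wrist')
f=lambda x,y:(x/2.5+130,y/2.5+20)
for n,p in dict(tip=(143,65),pivot=(150,213),shankmid=(152,260),ringL=(133,335),ringR=(180,332),rest=(115,385)).items(): print(n,onz(c,f(*p),.005))
for n,p in dict(c1=(262,143),c2=(680,100),c3=(695,265),c4=(293,324)).items(): print(n,onz(c,f(*p),.013))
E
```

```text
tip [ 0.6714 -0.1288  0.005 ]
pivot [ 0.578  -0.1087  0.005 ]
shankmid [ 0.5489 -0.1017  0.005 ]
ringL [ 0.5058 -0.0755  0.005 ]
ringR [ 0.4994 -0.1061  0.005 ]
rest [ 0.4772 -0.0533  0.005 ]
c1 [ 0.6003 -0.1881  0.013 ]
c2 [ 0.5764 -0.4597  0.013 ]
c3 [ 0.4663 -0.4484  0.013 ]
c4 [ 0.487 -0.178  0.013]
```

`wrist1b.png` shows the scissors with their tip at crop (143,65) and rings at (133,335) and (180,332). That puts their axis at about -12.2°. The tray's corners give a yaw of about 175°. The chest is close to the hand's body, so I'll approach offset to -y and let the jaws draw the scissors in.

Request:
{"api": "move_arm", "payload": {"rows": [12, 12, -31, 0, 0, 0.043, 0, 12, 12, -31, 0, 0, 0, 0, 12, 12, -31, 0, 0, 0, 0, 12, 12, -31, 0, 0, 0, 0, 12, 12, -31, 0, 0, 0, 0, 12, 12, -31, 0, 0, 0, 0, 0, 0, 0, 0, 0, 0, 0]}}

```text
time: 5.6
position: [0.5455, -0.117, 0.1167]
tool_rot: [0.995, -0.102, -0.004, -0.001]
ft_force: [-0.9, 0.5, -0.8]
grip_width: 0.087
```

```bash
python3 look.py 2 wrist scissors,scissors_grip,scissors_tip; python3 -c "
import cv2
a=cv2.imread('pics/wrist2.png'); cv2.imwrite('pics/wrist2b.png',cv2.resize(a,None,fx=1.5,fy=1.5,interpolation=cv2.INTER_CUBIC))"
```

```text
{'time': 5.6, 'q': [-0.4117, 0.5876, 1.6915, 0.0005, 0.8707, 1.364], 'position': [0.5455, -0.117, 0.1167], 'tool_rot': [0.9947, -0.1024, -0.0038, -0.0014], 'ft_force': [-0.8654, 0.5346, -0.7502], 'grip_width': 0.087}
wrist scissors [238.4 161.7] 0.8 [ 0.575 -0.105  0.006]
wrist scissors_grip [240.9 182.1] 0.65 [ 0.555  -0.1029  0.006 ]
wrist scissors_grip [240.  163.9] 0.32 [ 0.5726 -0.106   0.006 ]
wrist scissors_tip [241.9  54.1] 0.92 [ 0.6722 -0.1293  0.006 ]
```

View pics/wrist2b.png

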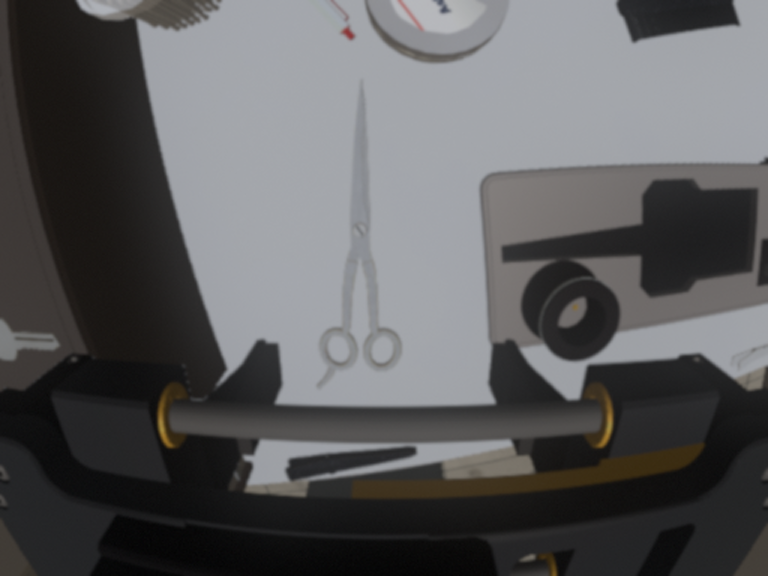

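The scissors are clear between the open fingers: pivot at (360,230), rings at (340,348) and (382,348). Their axis runs vertical in the picture, so it is aligned with the hand. I'll descend now.

Request:
{"api": "move_arm", "payload": {"rows": [3, -2, -28, 0, 0, 0, 0, 0, 0, -28, 0, 0, 0, 0, 0, 0, -26, 0, 0, 0, 0, 0, 0, -15, 0, 0, 0, 0, 0, 0, -9, 0, 0, 0, 0, 0, 0, 0, 0, 0, 0, 0]}}

```text
time: 6.4
position: [0.5503, -0.1224, 0.0149]
tool_rot: [0.995, -0.104, 0.0, 0.0]
ft_force: [0.1, -0.4, -0.2]
grip_width: 0.0867
```

Request:
{"api": "move_arm", "payload": {"rows": [0, 2, -9, 0, 0, 0, 0.2, 0, 0, -3, 0, 0, 0, 0.4, 0, 0, 0, 0, 0, 0, 0.6, 0, 0, 0, 0, 0, 0, 0.8, 0, 0, 0, 0, 0, 0, 1, 0, 0, 0, 0, 0, 0, 1, 0, 0, 0, 0, 0, 0, 1, 0, 0, 0, 0, 0, 0, 1], "grip_force": 20}}

```text
time: 7.2
position: [0.5503, -0.1197, 0.0027]
tool_rot: [0.995, -0.104, 0.0, -0.0]
ft_force: [0.3, 0.6, 0.4]
grip_width: 0.0311
```

```bash
python3 look.py 3 wrist scissors_grip,scissors_tip; python3 -c "
import cv2
a=cv2.imread('pics/wrist3.png'); cv2.imwrite('pics/wrist3b.png',cv2.resize(a,None,fx=1.5,fy=1.5,interpolation=cv2.INTER_CUBIC))"
```

```text
{'time': 7.2, 'q': [-0.4127, 0.7806, 1.7318, 0.0002, 0.6291, 1.3662], 'position': [0.5503, -0.1197, 0.0027], 'tool_rot': [0.9946, -0.1039, 0.0001, -0.0], 'ft_force': [0.3376, 0.5902, 0.355], 'grip_width': 0.0311}
wrist scissors_grip [248.8 241.1] 0.85 [ 0.5538 -0.1153  0.006 ]
wrist scissors_tip [244.5  32. ] 0.78 [ 0.6708 -0.1383  0.006 ]
```

View pics/wrist3b.png

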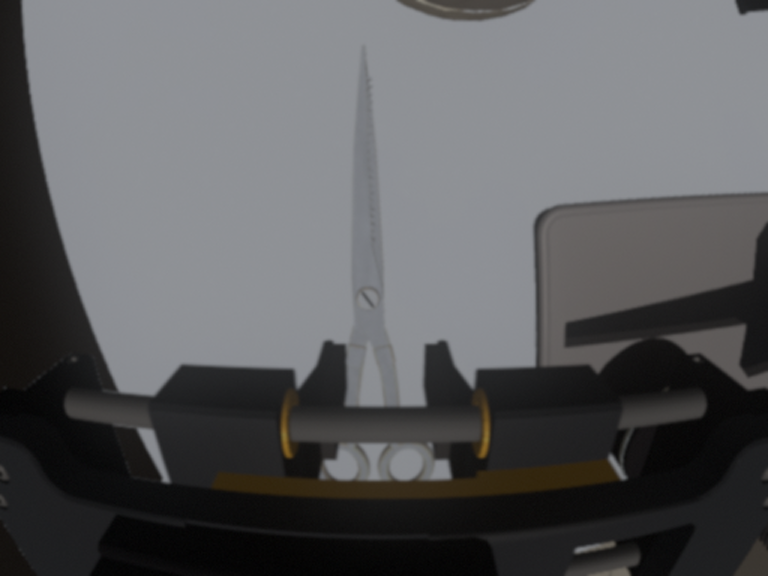

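The scissors are being drawn in: the left pad at (350,350) already touches the shanks and the jaws are still closing. I'll finish the close and then lift.

Request:
{"api": "move_arm", "payload": {"rows": [0, 0, 0, 0, 0, 0, 1, 0, 0, 0, 0, 0, 0, 1, 0, 0, 0, 0, 0, 0, 1, 0, 0, 0, 0, 0, 0, 1]}}

```text
time: 7.75
position: [0.5502, -0.1197, 0.0026]
tool_rot: [0.995, -0.104, 0.0, -0.0]
ft_force: [0.5, 2.2, 2.3]
grip_width: 0.0187
```

Request:
{"api": "move_arm", "payload": {"rows": [0, 0, 0, 0, 0, 0, 1, 0, -5, 10, 0, 0, 0, 1, 0, -5, 30, 0, 0, 0, 1, 0, 0, 30, 0, 0, 0, 1, 0, 0, 30, 0, 0, 0, 1, 0, 0, 20, 0, 0, 0, 1, 0, 0, 0, 0, 0, 0, 1]}}

```text
time: 8.45
position: [0.5523, -0.1314, 0.1259]
tool_rot: [0.995, -0.104, 0.004, 0.001]
ft_force: [0.3, 0.6, -1.0]
grip_width: 0.0194
```

```bash
python3 look.py 4 wrist scissors_grip,scissors_tip; python3 -c "
import cv2
a=cv2.imread('pics/wrist4.png'); cv2.imwrite('pics/wrist4b.png',cv2.resize(a,None,fx=1.5,fy=1.5,interpolation=cv2.INTER_CUBIC))"
```

```text
{'time': 8.45, 'q': [-0.43, 0.5789, 1.672, -0.0006, 0.8831, 1.3494], 'position': [0.5523, -0.1314, 0.1259], 'tool_rot': [0.9946, -0.104, 0.0035, 0.0014], 'ft_force': [0.2954, 0.6234, -1.0368], 'grip_width': 0.0194}
wrist scissors_grip [255.6 240.8] 0.9 [ 0.495 -0.118  0.006]
wrist scissors_tip [251.7  32. ] 0.93 [ 0.7019 -0.1582  0.006 ]
wrist scissors_tip [503.  182.8] 0.51 [ 0.4939 -0.4461  0.006 ]
```

View pics/wrist4b.png

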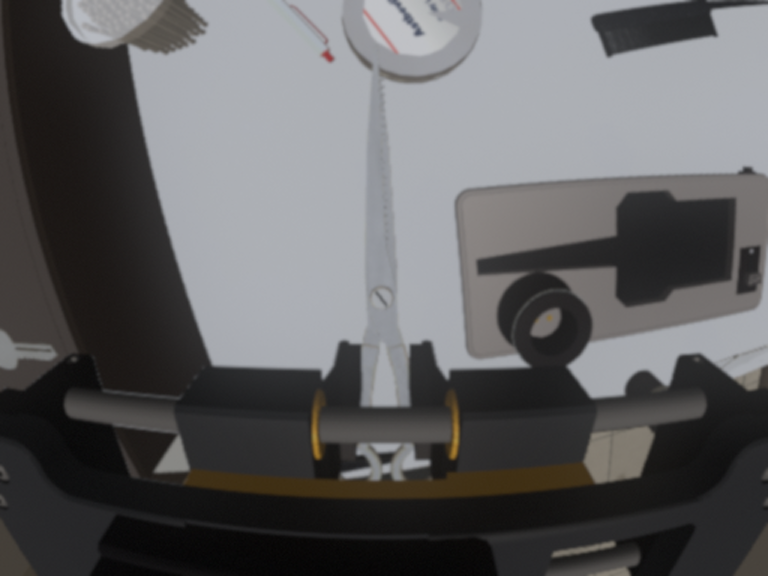

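```bash
python3 - <<'E'
from h import *
np.set_printoptions(precision=4,suppress=True)
c=snap('wrist')
T=np.array(c['tool_from_camera']);K=c['camera_matrix']
def tool(uv,z):
    x=(uv[0]-K[0,2])/K[0,0]; y=(uv[1]-K[1,2])/K[1,1]; th=np.hypot(x,y); s=np.sin(th)/th
    d=T[:3,:3]@np.array([x*s,y*s,np.cos(th)]); return T[:3,3]+d*(z-T[2,3])/d[2]
print('tip',tool((251.7,32),-.001),tool((250.9,32),-.001)); print('screw',tool((254.2,198),-.0033))
print('shank mid',tool((385/1.5,345/1.5),-.003))
g=c['color'][:,:,:].astype(int)
for r in (60,90,120,150,180): print(r, g[r,235:270].sum(1)//3)
E
```

```text
tip [ 0.1223 -0.0029 -0.001 ] [ 0.1223 -0.0034 -0.001 ]
screw [ 0.0299 -0.0017 -0.0033]
shank mid [ 0.0098 -0.0003 -0.003 ]
60 [175 174 175 175 174 174 175 174 175 175 173 168 159 153 151 151 149 146
 147 154 164 170 173 174 174 174 174 174 174 175 174 174 174 174 174]
90 [175 175 174 175 175 175 175 174 173 168 160 153 151 150 150 150 149 149
 148 147 147 149 151 157 168 173 175 174 174 174 175 174 175 175 174]
120 [175 175 175 175 175 174 175 174 170 162 155 152 151 152 152 152 152 152
 151 149 148 149 150 152 154 160 170 174 174 174 175 174 175 174 174]
150 [175 175 175 175 174 175 174 173 166 158 154 153 153 153 154 155 155 155
 156 155 152 146 145 147 149 150 151 158 168 173 175 174 174 174 175]
180 [175 175 174 174 174 174 174 170 162 153 150 151 153 153 153 152 152 150
 149 150 151 152 153 154 154 151 145 145 148 157 168 174 174 174 174]
```

```bash
cat > fit.py <<'E'
from h import *
from scipy.optimize import least_squares
from scipy.ndimage import map_coordinates
np.set_printoptions(precision=4,suppress=True)
def w(p,X,Y,z=.013):
    c,s=np.cos(p[2]),np.sin(p[2]); return np.array([p[0]+c*X-s*Y,p[1]+s*X+c*Y,z])
# inside dark, segments (p0,p1,outward normal)
SEG=[((-.035,.060),(-.035,.105),(-1,0)),((.033,.060),(.033,.105),(1,0)),((-.030,.110),(.028,.110),(0,1)),
     ((-.043,.006),(-.043,.032),(-1,0)),((.041,.006),(.041,.032),(1,0))]
def fit(c,p0=(0.54,-0.300,np.radians(175.2)),verbose=True,half=.007,bad=None):
    g=cv2.GaussianBlur(c['color'],(3,3),0).astype(float).mean(2); p=np.array(p0,float)
    for it in range(4):
        obs=[]
        for si,(a,b,n) in enumerate(SEG):
            for t in np.linspace(0,1,13):
                X=a[0]+t*(b[0]-a[0]); Y=a[1]+t*(b[1]-a[1])
                ss=np.linspace(-half,half,57)
                uv=np.array([proj(c,w(p,X+n[0]*s,Y+n[1]*s)) for s in ss])
                if uv.min()<3 or (uv[:,0]>508).any() or (uv[:,1]>380).any(): continue
                v=map_coordinates(g,[uv[:,1],uv[:,0]],order=1)
                d=np.gradient(v); k=np.argmax(d)
                if v[-1]-v[0]<30 or k<3 or k>53: continue
                obs.append((si,X,Y,n,ss[k]))
        def res(q):
            return [ (lambda P: n[0]*P[0]+n[1]*P[1])(tray(q,w(p,X+n[0]*s,Y+n[1]*s)[:2]))-(n[0]*X+n[1]*Y) for si,X,Y,n,s in obs]
        def tray(q,P):
            c_,s_=np.cos(q[2]),np.sin(q[2]); d=np.array(P)-q[:2]; return np.array([c_*d[0]+s_*d[1],-s_*d[0]+c_*d[1]])
        r=least_squares(res,p,loss='soft_l1',f_scale=.001,x_scale=[.01,.01,.01]); p=r.x; half=.006 if it<1 else .004
    R=np.array(res(p))
    if verbose:
        print('tray',p[:2],np.degrees(p[2]),'n',len(obs),'rms mm',np.sqrt((R**2).mean())*1e3)
        for si in range(len(SEG)):
            m=[R[i] for i in range(len(obs)) if obs[i][0]==si]; print('  seg',si,len(m),np.mean(m)*1e3 if m else None)
    return p
E
cat > run.py <<'E'
from fit import *
import sys
K=None
c=snap('wrist','w5.png'); fit(c)
c1=dict(c); c1['color']=cv2.imread('pics/wrist1.png')[:,:,::-1]; c1['obs']={'position':[0.4751,-0.1933,0.3067],'tool_rot':[0.9918,-0.128,0.0002,0.0]}
fit(c1)
fit(snap('top','t5.png')); fit(snap('scene','s5.png'))
E
python3 run.py
```

```text
tray [ 0.5408 -0.3006] 175.32570417412705 n 65 rms mm 0.6166196398265182
  seg 0 13 -0.18681318681318448
  seg 1 13 -0.17582417582418391
  seg 2 13 0.0659340659340791
  seg 3 13 -0.032967032967012866
  seg 4 13 -0.09890109890108664
tray [ 0.5399 -0.3024] 175.0061254124279 n 65 rms mm 0.8179693046560504
  seg 0 13 -0.8901098901098864
  seg 1 13 -0.6483516483516261
  seg 2 13 0.12087912087913363
  seg 3 13 -0.560439560439555
  seg 4 13 -0.4725274725274785
tray [ 0.5408 -0.3008] 175.14255527069312 n 65 rms mm 0.917473837097411
  seg 0 13 -0.17582417582412946
  seg 1 13 -0.31868131868131283
  seg 2 13 -1.4945309946877107e-14
  seg 3 13 -0.49450549450548975
  seg 4 13 -0.4725274725274972
tray [ 0.5398 -0.3039] 175.37317499168245 n 57 rms mm 0.795844920275639
  seg 0 13 -0.32967032967032184
  seg 1 5 -0.8285714285714494
  seg 2 13 0.07692307692307593
  seg 3 13 -0.681318681318678
  seg 4 13 -0.5824175824175828
```

The tray fit agrees across all cameras: about (0.5406, -0.3010), yaw 175.25°. Next I'll carry the scissors over and turn them +96°.

Request:
{"api": "move_arm", "payload": {"rows": [-1, -15, 4, 0, 0, 0.14, 1, -1, -15, 4, 0, 0, 0.14, 1, -1, -16, 4, 0, 0, 0.14, 1, -1, -16, 4, 0, 0, 0.14, 1, -1, -16, 4, 0, 0, 0.14, 1, -1, -16, 4, 0, 0, 0.14, 1, -1, -16, 4, 0, 0, 0.14, 1, -1, -16, 0, 0, 0, 0.14, 1, -1, -16, 0, 0, 0, 0.14, 1, -1, -16, 0, 0, 0, 0.14, 1, -1, -15, 0, 0, 0, 0.14, 1, 0, -15, 0, 0, 0, 0.137, 1]}}

```text
time: 10.0
position: [0.5386, -0.3181, 0.1493]
tool_rot: [0.74, 0.672, -0.0, -0.001]
ft_force: [0.7, 1.1, -1.2]
grip_width: 0.019
```

Request:
{"api": "move_arm", "payload": {"rows": [0, 0, -30, 0, 0, 0, 1, 0, 0, -30, 0, 0, 0, 1, 0, 0, -20, 0, 0, 0, 1, 0, 0, 0, 0, 0, 0, 1, 0, 0, 0, 0, 0, 0, 1]}}

```text
time: 10.5
position: [0.539, -0.3176, 0.0698]
tool_rot: [0.742, 0.67, -0.0, -0.001]
ft_force: [-0.0, -0.3, -0.6]
grip_width: 0.0192
```

```bash
python3 look.py 6 wrist,top,scene scissors_tip,cutout,trimmer_cap,scissors_grip; python3 -c "
import cv2
a=cv2.imread('pics/wrist6.png'); cv2.imwrite('pics/wrist6b.png',cv2.resize(a,None,fx=1.5,fy=1.5,interpolation=cv2.INTER_CUBIC))"
```

```text
{'time': 10.5, 'q': [-0.7108, 0.7243, 1.5451, -0.0, 0.8738, -0.6089], 'position': [0.539, -0.3176, 0.0698], 'tool_rot': [0.7422, 0.6702, -0.0001, -0.0008], 'ft_force': [-0.0396, -0.2601, -0.6258], 'grip_width': 0.0192}
wrist scissors_tip [253.8 215. ] 0.7 [ 0.5359 -0.3241  0.006 ]
wrist scissors_tip [251.6  32.5] 0.68 [ 0.5492 -0.18    0.006 ]
wrist cutout [255.9 184.1] 0.96 [ 0.5402 -0.2986  0.004 ]
top cutout [287.3 214. ] 0.56 [ 0.5398 -0.3075  0.004 ]
scene scissors_tip [239.7 229.4] 0.7 [ 0.5858 -0.2222  0.006 ]
scene scissors_tip [317.5 267.6] 0.54 [ 0.4166 -0.3192  0.006 ]
scene cutout [278.3 231.3] 0.74 [ 0.5396 -0.2958  0.004 ]
scene trimmer_cap [327.2 225.2] 0.83 [ 0.4204 -0.3307  0.145 ]
scene scissors_grip [286.6 209.1] 0.77 [ 0.5832 -0.344   0.006 ]
```

View pics/wrist6b.png

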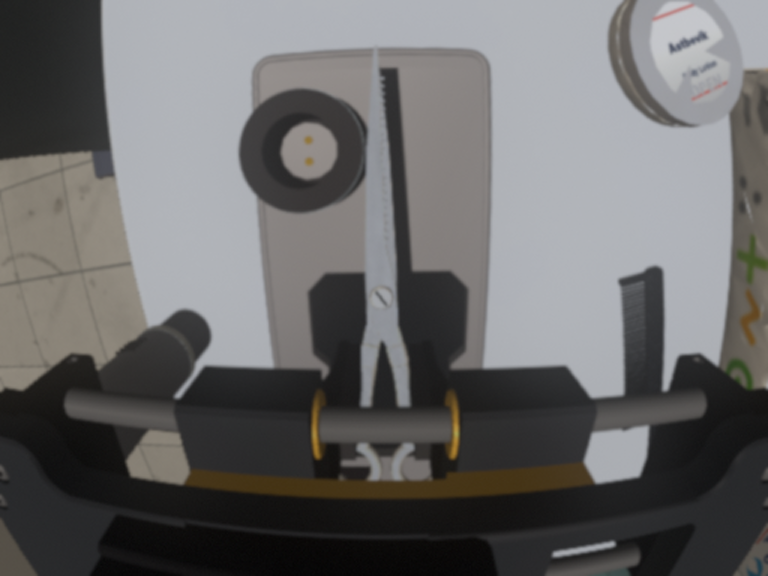

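```bash
python3 - <<'E'
from h import *
c=snap('wrist')
R=Rn.from_quat(c['obs']['tool_rot']).as_matrix();p=np.array(c['obs']['position'])
for y in(-.095,.095):
  for x in (.0375,-.0375):
    for z in (-.07,-.1): print(x,y,z,proj(c,p+R@np.array([x,y,z]))*1.5)
for X in((.42,-.325,.145),(.42,-.328,.145),(.42,-.322,.145),(.425,-.325,.145)): print(X,proj(c,X)*1.5)
E
python3 -c "
import cv2
a=cv2.imread('pics/scene6.png'); cv2.imwrite('pics/scene6b.png',cv2.resize(a[130:310,150:410],None,fx=3,fy=3,interpolation=cv2.INTER_CUBIC))"
```

```text
0.0375 -0.095 -0.07 [ 53.84567464 346.39828461]
0.0375 -0.095 -0.1 [-13.29974337 396.00129881]
-0.0375 -0.095 -0.07 [122.74265977 531.68125934]
-0.0375 -0.095 -0.1 [ 88.09363118 592.01241517]
0.0375 0.095 -0.07 [715.96369061 346.42273764]
0.0375 0.095 -0.1 [783.1096918  396.12340316]
-0.0375 0.095 -0.07 [647.03955447 531.85898048]
-0.0375 0.095 -0.1 [681.60814115 592.28980616]
(0.42, -0.325, 0.145) [ 52.57484114 491.96867228]
(0.42, -0.328, 0.145) [ 56.17394111 498.24722215]
(0.42, -0.322, 0.145) [ 48.96721333 485.55438404]
(0.425, -0.325, 0.145) [ 61.80592471 493.63063209]
```

View pics/scene6b.png

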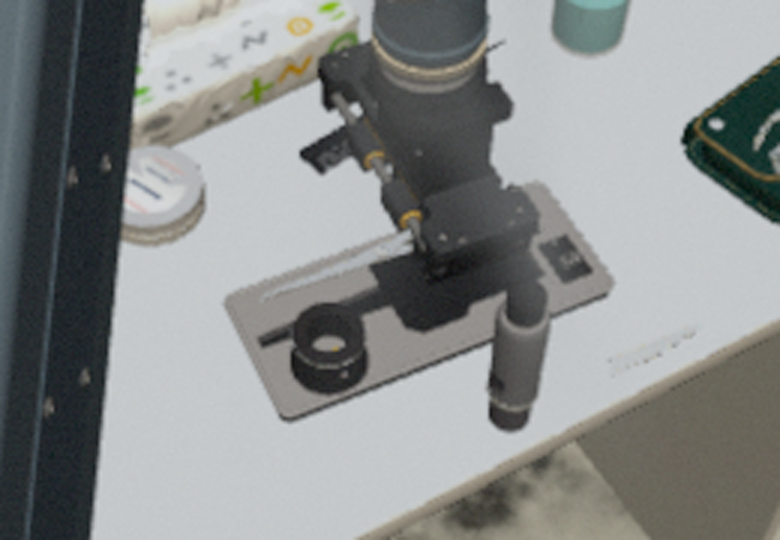

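The blade (tip near (376,48)) hangs over the slot's left side, as expected before the fine shift. The hand's body should clear the trimmer by about 6 mm. I'll shift and lower to just above the tray, then check.

Request:
{"api": "move_arm", "payload": {"rows": [3, -1.5, -8, 0, 0, 0, 1, 0, 0, -14, 0, 0, 0, 1, 0, 0, -14, 0, 0, 0, 1, 0, 0, -6, 0, 0, 0, 1, 0, 0, 0, 0, 0, 0, 1]}}

```text
time: 11.8
position: [0.541, -0.3183, 0.0264]
tool_rot: [0.742, 0.67, -0.0, -0.002]
ft_force: [0.1, -0.3, -0.1]
grip_width: 0.0191
```

```bash
python3 look.py 7 wrist,scene scissors_tip,trimmer_cap,trimmer; python3 -c "
import cv2
a=cv2.imread('pics/wrist7.png'); cv2.imwrite('pics/wrist7b.png',cv2.resize(a[:300,130:390],None,fx=2,fy=2,interpolation=cv2.INTER_CUBIC))
a=cv2.imread('pics/scene7.png'); cv2.imwrite('pics/scene7b.png',cv2.resize(a[160:300,220:380],None,fx=4,fy=4,interpolation=cv2.INTER_CUBIC))"
```

```text
{'time': 11.8, 'q': [-0.7096, 0.7921, 1.5522, -0.0, 0.8013, -0.6076], 'position': [0.541, -0.3183, 0.0264], 'tool_rot': [0.7422, 0.6701, -0.0003, -0.002], 'ft_force': [0.0906, -0.3134, -0.1337], 'grip_width': 0.0191}
wrist scissors_tip [252.   30.1] 0.75 [ 0.5514 -0.1895  0.006 ]
wrist trimmer [101.8 239.4] 0.8 [ 0.418  -0.3203  0.    ]
scene scissors_tip [235.  242.9] 0.64 [ 0.5585 -0.1962  0.006 ]
scene trimmer_cap [326.4 224.9] 0.92 [ 0.4217 -0.3298  0.145 ]
scene trimmer [321.  268.7] 0.57 [ 0.4135 -0.3266  0.    ]
```

View pics/wrist7b.png

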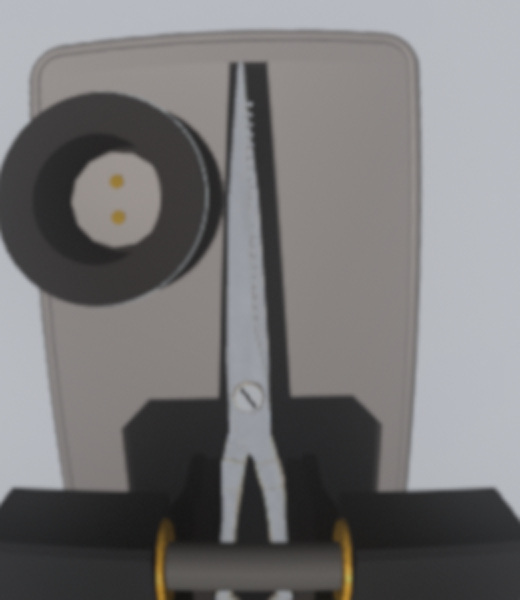

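View pics/scene7b.png

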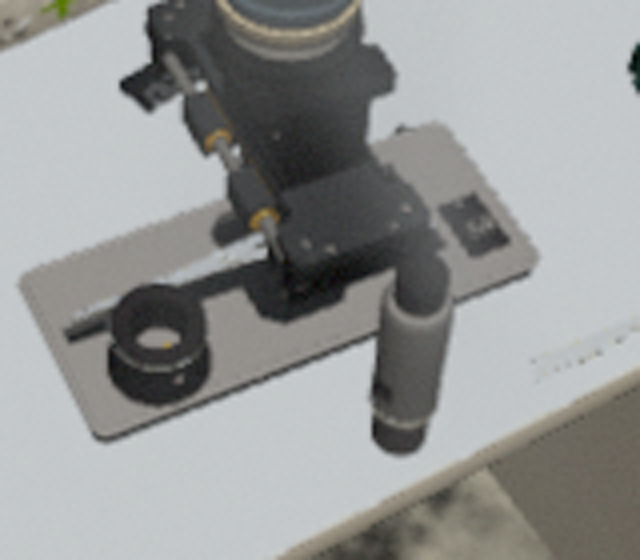

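```bash
python3 - <<'E'
from h import *
np.set_printoptions(precision=1,suppress=True)
c=snap('wrist')
tp=(.5406,-.3010,np.radians(175.25))
def tr(P):
    d=P[:2]-np.array(tp[:2]);cc,s=np.cos(tp[2]),np.sin(tp[2]);return np.array([cc*d[0]+s*d[1],-s*d[0]+cc*d[1]])*1e3
f=lambda x,y:(x/2+130,y/2)
print('slot tip L/R',tr(onz(c,f(230,63),.013)),tr(onz(c,f(267,63),.013)))
print('slot base L/R',tr(onz(c,f(219,396),.013)),tr(onz(c,f(290,396),.013)))
print('scoop L/R',tr(onz(c,f(124,440),.013)),tr(onz(c,f(380,440),.013)))
zs=.0264-.0027+.005
print('tip',tr(onz(c,f(242,64),zs)),tr(onz(c,(252,30.1),zs)))
for y,l,r in((150,232,256),(250,229,265),(340,227,269)): print('blade',y,tr(onz(c,f(l,y),zs)),tr(onz(c,f(r,y),zs)))
print('screw',tr(onz(c,f(248,397),zs)))
print('well', tr(onz(c,f(104,199),.05)))
E
```

```text
slot tip L/R [   1. -109.] [  -9.9 -108.7]
slot base L/R [ 7.  -5.8] [-15.6  -5.4]
scoop L/R [39.3  9. ] [-45.6  10.7]
tip [  -2.8 -104.8] [  -3.3 -105.9]
blade 150 [  0.4 -80.6] [ -6.1 -80.5]
blade 250 [  1.8 -53.1] [ -8.  -52.9]
blade 340 [  3.1 -27.7] [ -8.7 -27.5]
screw [ -2.5 -10.6]
well [ 30.7 -68.5]
```

The slot, scoop and blade measured in the same view agree in angle. The scissors need to go about 1.7 mm further in +x, after which I'll lower them in.

Request:
{"api": "move_arm", "payload": {"rows": [1.8, 0, -4, 0, 0, 0, 1, 0, 0, -5, 0, 0, 0, 1, 0, 0, -5, 0, 0, 0, 1, 0, 0, -3, 0, 0, 0, 1, 0, 0, 0, 0, 0, 0, 1, 0, 0, 0, 0, 0, 0, 1]}}

```text
time: 12.85
position: [0.5439, -0.3192, 0.0113]
tool_rot: [0.742, 0.67, -0.0, -0.0]
ft_force: [0.7, 0.7, -0.6]
grip_width: 0.0193
```

```bash
python3 look.py 8 wrist,scene scissors_tip,trimmer_cap,trimmer; python3 -c "
import cv2
a=cv2.imread('pics/wrist8.png'); cv2.imwrite('pics/wrist8b.png',cv2.resize(a[:300,130:390],None,fx=2,fy=2,interpolation=cv2.INTER_CUBIC))"
```

```text
{'time': 12.85, 'q': [-0.7077, 0.8171, 1.5505, 0.0, 0.7745, -0.6056], 'position': [0.5439, -0.3192, 0.0113], 'tool_rot': [0.7422, 0.6701, -0.0, -0.0002], 'ft_force': [0.6689, 0.7391, -0.5945], 'grip_width': 0.0193}
wrist scissors_tip [251.5  31.1] 0.6 [ 0.5538 -0.1948  0.006 ]
wrist trimmer [ 87.7 247.9] 0.87 [ 0.4162 -0.3207 -0.    ]
scene trimmer_cap [326.  224.4] 0.86 [ 0.4231 -0.3298  0.145 ]
scene trimmer_cap [321.9 268.2] 0.18 [ 0.3464 -0.2688  0.145 ]
scene trimmer [319.6 265.1] 0.87 [ 0.4224 -0.329   0.    ]
```

View pics/wrist8b.png

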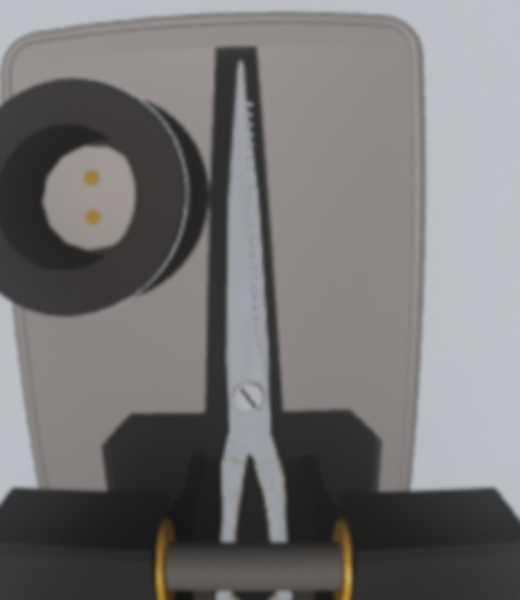

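The slot's tip end spans (216..257, 47) and the blade tip is at (241,60). That is about 1 mm too far right and 2 mm too far towards the tip end, so I'll correct both and go down.

Request:
{"api": "move_arm", "payload": {"rows": [-1, -1.5, 0, 0, 0, 0, 1, 0, 0, 0, 0, 0, 0, 1, 0, 0, -2, 0, 0, 0, 1, 0, 0, -2, 0, 0, 0, 1, 0, 0, -1, 0, 0, 0, 1, 0, 0, 0, 0, 0, 0, 1]}}

```text
time: 13.85
position: [0.5429, -0.3207, 0.0066]
tool_rot: [0.742, 0.67, -0.0, -0.0]
ft_force: [-1.2, -0.5, 1.0]
grip_width: 0.0191
```

```bash
python3 look.py 9 wrist scissors_tip; python3 -c "
import cv2
a=cv2.imread('pics/wrist9.png'); cv2.imwrite('pics/wrist9b.png',cv2.resize(a[:300,130:390],None,fx=2,fy=2,interpolation=cv2.INTER_CUBIC))"
```

```text
{'time': 13.85, 'q': [-0.7105, 0.8242, 1.5516, -0.0001, 0.7661, -0.6085], 'position': [0.5429, -0.3207, 0.0066], 'tool_rot': [0.7422, 0.6702, -0.0001, -0.0002], 'ft_force': [-1.2031, -0.4797, 1.0387], 'grip_width': 0.0191}
wrist scissors_tip [253.4  29.8] 0.84 [ 0.5539 -0.1967  0.006 ]
```

View pics/wrist9b.png

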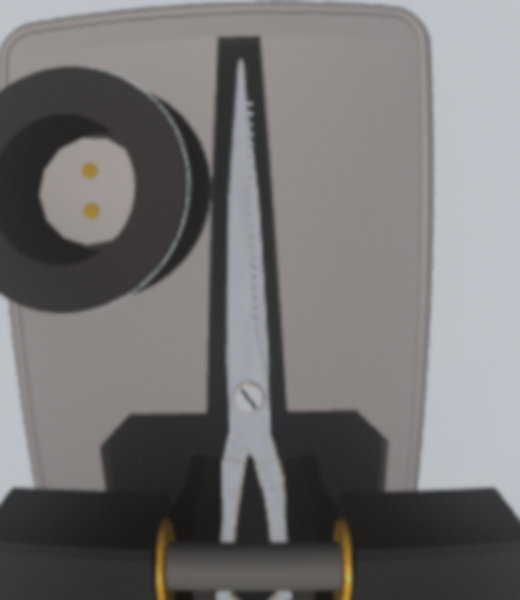

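The blade is centred in the slot and the scissors touch the floor. I'll open partway, because the scoop limits the finger travel, and then rise.

Request:
{"api": "move_arm", "payload": {"rows": [0, 0, 0, 0, 0, 0, 0.75, 0, 0, 0, 0, 0, 0, 0.65, 0, 0, 0, 0, 0, 0, 0.62, 0, 0, 0, 0, 0, 0, 0.62, 0, 0, 10, 0, 0, 0, 0.62, 0, 0, 20, 0, 0, 0, 0.62, 0, 0, 35, 0, 0, 0, 0.62, 0, 0, 45, 0, 0, 0, 0.62, 0, 0, 45, 0, 0, 0, 0.62, 0, 0, 45, 0, 0, 0, 0.62, 0, 0, 40, 0, 0, 0, 0.62]}}

```text
time: 15.05
position: [0.5431, -0.3208, 0.25]
tool_rot: [0.742, 0.67, 0.0, 0.001]
ft_force: [1.5, -0.3, -0.6]
grip_width: 0.0326
```

```bash
python3 look.py 10 wrist,scene scissors,scissors_tip,trimmer,trimmer_cap,well; python3 -c "
import cv2
a=cv2.imread('pics/wrist10.png'); cv2.imwrite('pics/wrist10b.png',cv2.resize(a,None,fx=1.5,fy=1.5,interpolation=cv2.INTER_CUBIC))"
```

```text
{'time': 15.05, 'q': [-0.7105, 0.5065, 1.3886, 0.0, 1.2441, -0.6085], 'position': [0.5431, -0.3208, 0.25], 'tool_rot': [0.7422, 0.6701, 0.0002, 0.0012], 'ft_force': [1.4823, -0.2964, -0.6332], 'grip_width': 0.0326}
wrist scissors_tip [257.6  72.5] 0.55 [ 0.5574 -0.1981  0.006 ]
wrist scissors_tip [172.7 169.3] 0.16 [ 0.4222 -0.3182  0.006 ]
wrist trimmer [169.9 169.2] 0.81 [ 0.416  -0.3187  0.    ]
wrist trimmer_cap [132.2 206.7] 0.82 [ 0.4153 -0.3236  0.145 ]
wrist well [225.   99.1] 0.92 [ 0.5144 -0.2302  0.05  ]
wrist well [251.4 144.7] 0.45 [ 0.5402 -0.2896  0.05  ]
scene scissors [284.4 230.1] 0.89 [ 0.5344 -0.3087  0.006 ]
scene trimmer [320.4 266. ] 0.81 [ 0.4197 -0.3292  0.    ]
scene trimmer_cap [325.9 225.9] 0.75 [ 0.4202 -0.3276  0.145 ]
scene well [257.8 241.8] 0.61 [ 0.5097 -0.2273  0.05  ]
```

View pics/wrist10b.png

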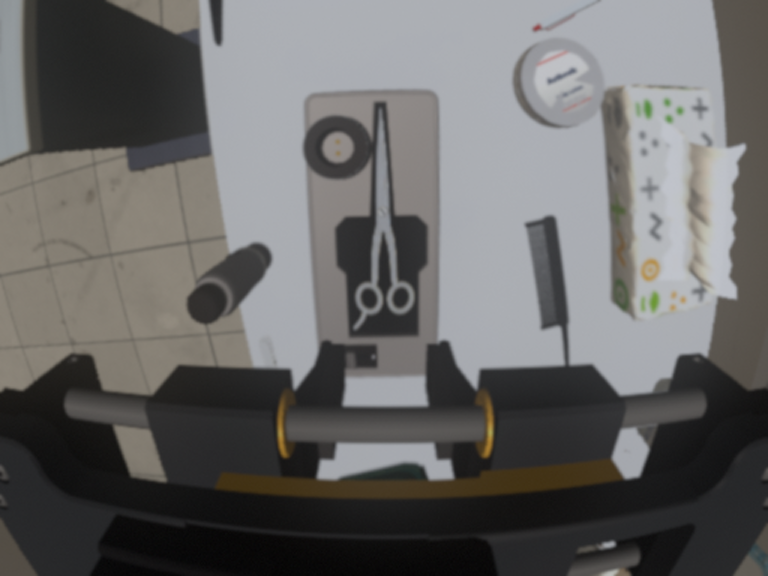

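The scissors lie in the cut-out with their tip at (380,103) near the slot end and the rings inside the bay. The well's inner disc is at (338,148), and the trimmer stands with its cap at (207,302). Next is the trimmer.

Request:
{"api": "move_arm", "payload": {"rows": [-24, -1, -5, 0, 0, 0, 0, -25, -1, -10, 0, 0, 0, 0, -25, -1, -10, 0, 0, 0, 0, -25, -1, -10, 0, 0, 0, 0, -24, -1, -10, 0, 0, 0, 0, 0, 0, 0, 0, 0, 0, 0, 0, 0, 0, 0, 0, 0, 0]}}

```text
time: 16.35
position: [0.4202, -0.3261, 0.2015]
tool_rot: [0.743, 0.67, 0.0, 0.0]
ft_force: [0.8, -0.5, -0.5]
grip_width: 0.0811
```

```bash
python3 look.py 11 wrist,scene,top trimmer,trimmer_cap,well,scissors; python3 -c "
import cv2
a=cv2.imread('pics/wrist11.png'); cv2.imwrite('pics/wrist11b.png',cv2.resize(a,None,fx=1.5,fy=1.5,interpolation=cv2.INTER_CUBIC))"
```

```text
{'time': 16.35, 'q': [-0.8705, 0.4304, 1.6888, 0.0005, 1.022, -0.7676], 'position': [0.4202, -0.3261, 0.2015], 'tool_rot': [0.7426, 0.6697, 0.0002, 0.0001], 'ft_force': [0.8185, -0.5013, -0.4946], 'grip_width': 0.0811}
wrist trimmer [256.  162.3] 0.77 [ 0.4203 -0.3175  0.    ]
wrist trimmer_cap [254.4 164.6] 0.44 [ 0.4224 -0.2893  0.145 ]
wrist well [336.4  83.9] 0.71 [ 0.5153 -0.2298  0.05  ]
wrist well [255.7 165.4] 0.59 [ 0.4208 -0.3106  0.05  ]
wrist scissors [353.1 140.3] 0.59 [ 0.5445 -0.2994  0.006 ]
scene trimmer [316.7 269.2] 0.94 [ 0.417 -0.318  0.   ]
scene trimmer_cap [328.2 227.1] 0.65 [ 0.4157 -0.3298  0.145 ]
scene well [259.3 241.5] 0.55 [ 0.5088 -0.2304  0.05  ]
scene scissors [283.8 232.7] 0.61 [ 0.529  -0.3038  0.006 ]
top well [285.2 213.2] 0.74 [ 0.5395 -0.2999  0.05  ]
top well [258.2 225.8] 0.62 [ 0.5068 -0.2306  0.05  ]
top scissors [284.8 212.7] 0.82 [ 0.5432 -0.3006  0.006 ]
```

View pics/wrist11b.png

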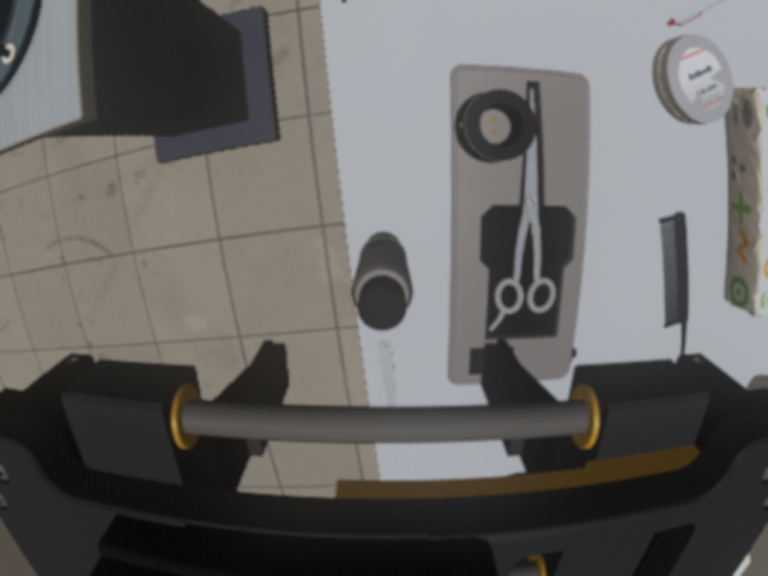

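```bash
python3 - <<'E'
from h import *
np.set_printoptions(precision=4,suppress=True)
c=snap('wrist')
print(onz(c,(383/1.5,303/1.5),.145), onz(c,(382/1.5,234/1.5),.0), 'shoulder122',onz(c,(383/1.5,284/1.5),.122))
print([proj(c,X)*1.5 for X in((.42,-.324,.145),(.42,-.324,.0),(.42,-.309,0))])
E
```

```text
[ 0.4197 -0.3187  0.145 ] [ 0.4192 -0.309   0.    ] shoulder122 [ 0.4199 -0.3153  0.122 ]
[array([384.6119, 312.405 ]), array([384.8185, 251.3767]), array([382.971 , 233.8668])]
```

The cap is at picture (383,303), centred between the fingers. I'll descend to grip height at 105 mm.

Request:
{"api": "move_arm", "payload": {"rows": [0, 3, -25, 0, 0, 0, 0, 0, 0, -30, 0, 0, 0, 0, 0, 0, -30, 0, 0, 0, 0, 0, 0, -20, 0, 0, 0, 0, 0, 0, -10, 0, 0, 0, 0, 0, 0, 0, 0, 0, 0, 0, 0, 0, 0, 0, 0, 0, 0.3]}}

```text
time: 17.85
position: [0.4204, -0.3233, 0.0871]
tool_rot: [0.742, 0.67, -0.0, 0.001]
ft_force: [0.5, 0.6, 0.1]
grip_width: 0.0835
```

```bash
python3 look.py 12 wrist trimmer; python3 -c "
import cv2
a=cv2.imread('pics/wrist12.png'); cv2.imwrite('pics/wrist12b.png',cv2.resize(a,None,fx=1.5,fy=1.5,interpolation=cv2.INTER_CUBIC))"
```

```text
{'time': 17.85, 'q': [-0.8664, 0.6068, 1.7863, 0.0, 0.7473, -0.7644], 'position': [0.4204, -0.3233, 0.0871], 'tool_rot': [0.7423, 0.6701, -0.0, 0.0006], 'ft_force': [0.4982, 0.6022, 0.092], 'grip_width': 0.0835}
wrist trimmer [251.6 194.8] 0.77 [ 0.4163 -0.3199  0.    ]
```

View pics/wrist12b.png

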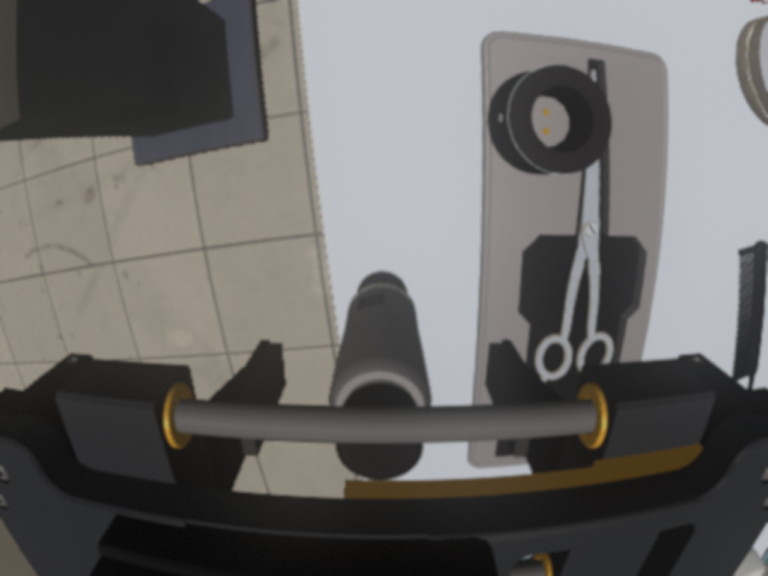

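```bash
python3 - <<'E'
from h import *
np.set_printoptions(precision=4,suppress=True)
c=snap('wrist')
for y in (-.3263,-.3233,-.320): print(y,proj(c,(.4204,y-.013,.145))*1.5,proj(c,(.4204,y+.015,.0))*1.5,proj(c,(.4204,y+.015,.033))*1.5)
E
```

```text
-0.3263 [389.3233 490.1669] [382.0944 276.8228] [381.7898 294.6468]
-0.3233 [388.3951 483.4461] [381.5599 271.9047] [381.1794 289.1164]
-0.32 [387.3476 475.8304] [380.9684 266.46  ] [380.5028 282.9822]
```

The cap and foot edges both put the trimmer at y about -0.322, which is well centred, so I'll grip.

Request:
{"api": "move_arm", "payload": {"rows": [0, 1, 0, 0, 0, 0, 0.5, 0, 0, 0, 0, 0, 0, 0.6, 0, 0, 0, 0, 0, 0, 0.8, 0, 0, 0, 0, 0, 0, 1, 0, 0, 0, 0, 0, 0, 1, 0, 0, 0, 0, 0, 0, 1, 0, 0, 0, 0, 0, 0, 1], "grip_force": 25}}

```text
time: 18.7
position: [0.4199, -0.3218, 0.0866]
tool_rot: [0.742, 0.67, -0.0, -0.0]
ft_force: [-0.1, -0.1, 0.8]
grip_width: 0.0354
```

Request:
{"api": "move_arm", "payload": {"rows": [0, 0, 8, 0, 0, 0, 1, 0, 0, 25, 0, 0, 0, 1, 0, 0, 30, 0, 0, 0, 1, 10, 10, 15, 0, 0, 0, 1, 22, 22, 0, 0, 0, 0, 1, 24, 24, 0, 0, 0, 0, 1, 20, 20, -6, 0, 0, 0, 1, 12, 12, -8, 0, 0, 0, 1, 4, 5, -4, 0, 0, 0, 1, 0, 0, 0, 0, 0, 0, 1, 0, 0, 0, 0, 0, 0, 1]}}

```text
time: 19.8
position: [0.5115, -0.2292, 0.1466]
tool_rot: [0.742, 0.67, -0.0, -0.0]
ft_force: [-0.7, 0.5, -1.6]
grip_width: 0.0353
```

```bash
python3 look.py 13 wrist,scene,top well; python3 -c "
import cv2
a=cv2.imread('pics/wrist13.png'); cv2.imwrite('pics/wrist13b.png',cv2.resize(a[140:320,170:340],None,fx=4,fy=3.3,interpolation=cv2.INTER_CUBIC))
a=cv2.imread('pics/scene13.png'); cv2.imwrite('pics/scene13b.png',cv2.resize(a[180:290,200:330],None,fx=5,fy=5,interpolation=cv2.INTER_CUBIC))"
```

```text
{'time': 19.8, 'q': [-0.6204, 0.5428, 1.6687, -0.0006, 0.9306, -0.5179], 'position': [0.5115, -0.2292, 0.1466], 'tool_rot': [0.7423, 0.6701, -0.0003, -0.0002], 'ft_force': [-0.7233, 0.5336, -1.6477], 'grip_width': 0.0353}
scene well [260.9 241.1] 0.78 [ 0.508  -0.2338  0.05  ]
top well [337.1 265. ] 0.4 [ 0.4092 -0.4305  0.05  ]
```

View pics/wrist13b.png

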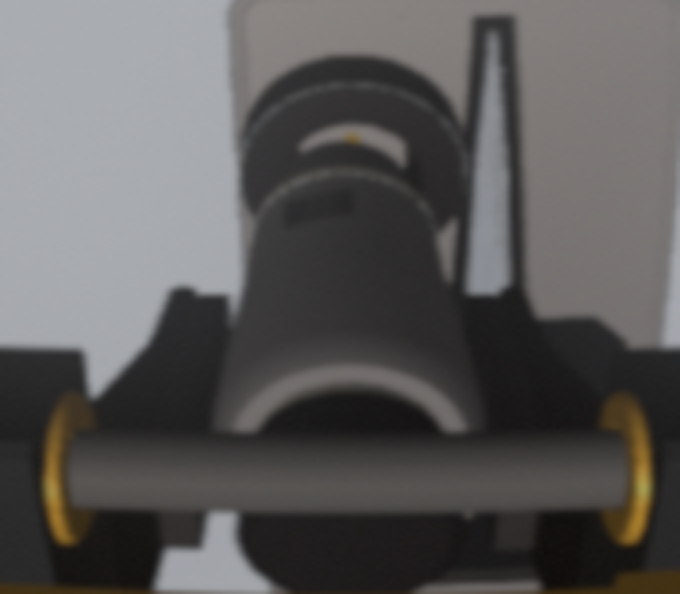

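View pics/scene13b.png

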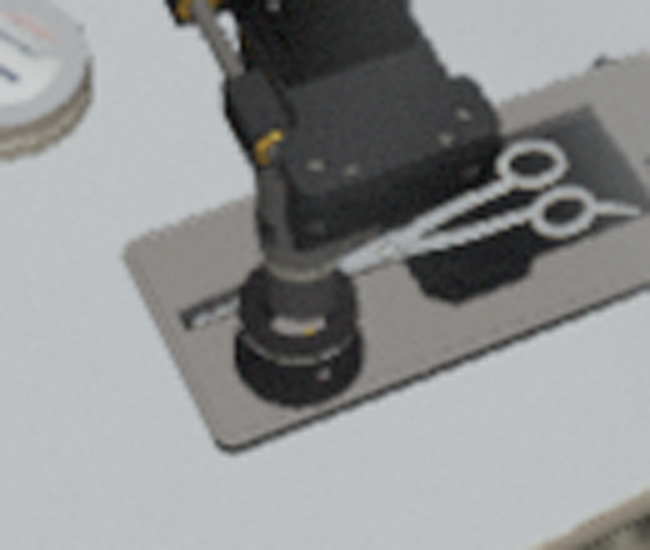

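```bash
cat > ov.py <<'E'
from h import *
import sys
# ov.py out wellx welly plugx plugy plugz
out=sys.argv[1]; wx,wy,px,py,pz=map(float,sys.argv[2:7])
c=snap('wrist'); print(np.round(c['obs']['position'],4))
a=c['color'][:,:,::-1].copy(); r0,r1,c0,c1=140,215,205,310; F=7
b=cv2.resize(a[r0:r1,c0:c1],None,fx=F,fy=F,interpolation=cv2.INTER_CUBIC)
b=np.clip(255*(b/255.)**.5*1.0,0,255).astype(np.uint8)
b=cv2.convertScaleAbs(b,alpha=1.6,beta=-60)
raw=b.copy()
def circ(x,y,z,r,col):
    pts=np.array([proj(c,(x+r*np.cos(t),y+r*np.sin(t),z)) for t in np.linspace(0,2*np.pi,73)])
    pts=((pts-[c0,r0]+.5)*F-.5).round().astype(int); cv2.polylines(b,[pts],True,col,1)
circ(wx,wy,.05,.026,(0,0,255)); circ(wx,wy,.05,.01575,(0,0,255))
circ(px,py,pz,.015,(0,255,0)); circ(px,py,pz+.033,.018,(255,255,0))
cv2.imwrite('pics/'+out,b); 
cv2.imwrite('pics/raw_'+out,raw)
E
python3 ov.py ov1.png .5125 -.2284 .5115 -.2292 .060
```

```text
[ 0.5118 -0.2295  0.1468]
```

View pics/ov1.png

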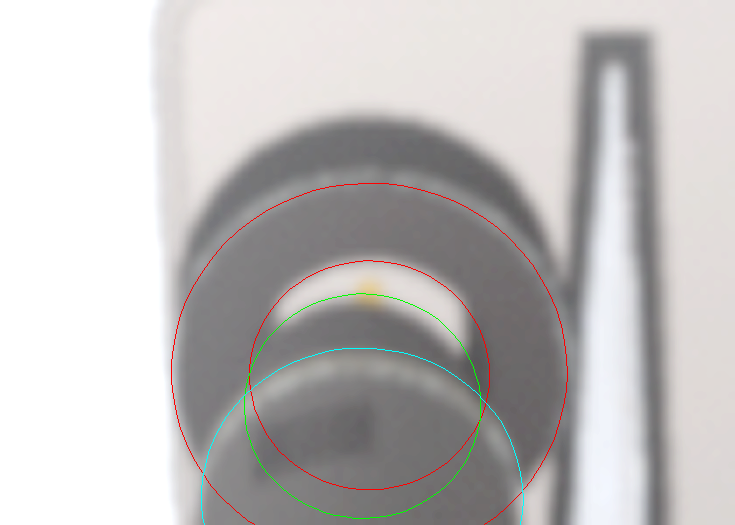

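View pics/raw_ov1.png

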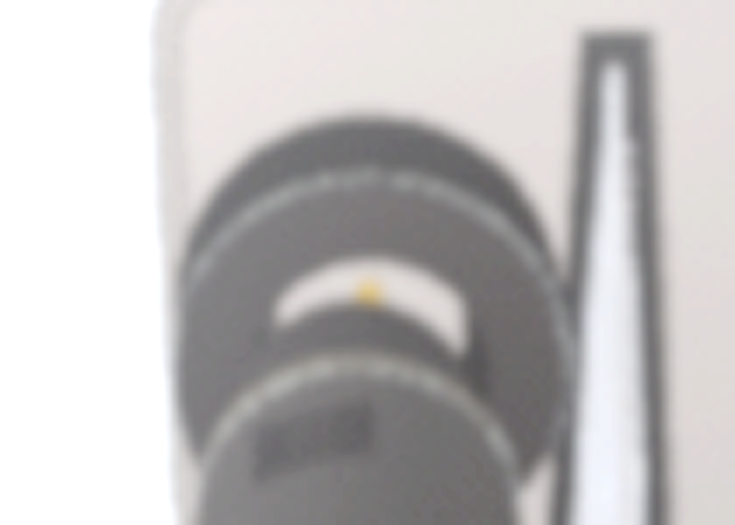

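In `ov1.png` the real rim (about 180..574 wide, top at 178) sits about 1 mm right of and 0.6 mm above the model circle. The plug's near edge (304) lies about 1.5 mm below its model. So the trimmer must go about (+2, +3) mm, and I'll lower it closer to the rim.

Request:
{"api": "move_arm", "payload": {"rows": [2, 3, -3, 0, 0, 0, 1, 0, 0, -3, 0, 0, 0, 1, 0, 0, 0, 0, 0, 0, 1, 0, 0, 0, 0, 0, 0, 1]}}

```text
time: 20.55
position: [0.5139, -0.2256, 0.1403]
tool_rot: [0.742, 0.67, -0.0, -0.0]
ft_force: [-0.7, 0.5, -1.6]
grip_width: 0.0353
```

```bash
python3 ov.py ov2.png .5135 -.2277 .5135 -.2277 .0535;  python3 - <<'E'
from h import *
c=snap('scene'); a=c['color'][190:290,210:310,::-1]
b=cv2.resize(a,None,fx=6,fy=6,interpolation=cv2.INTER_CUBIC); b=np.clip(255*(b/255.)**.5,0,255).astype(np.uint8); b=cv2.convertScaleAbs(b,alpha=1.6,beta=-60); cv2.imwrite('pics/sc14.png',b); st()
E
```

```text
[ 0.5139 -0.2256  0.1403]
{'time': 20.65, 'q': [-0.6128, 0.5527, 1.6714, -0.0, 0.9175, -0.5109], 'position': [0.5141, -0.2258, 0.1405], 'tool_rot': [0.7422, 0.6702, -0.0, -0.0], 'ft_force': [-0.2004, 0.2161, -1.1642], 'grip_width': 0.0357}
```

View pics/ov2.png

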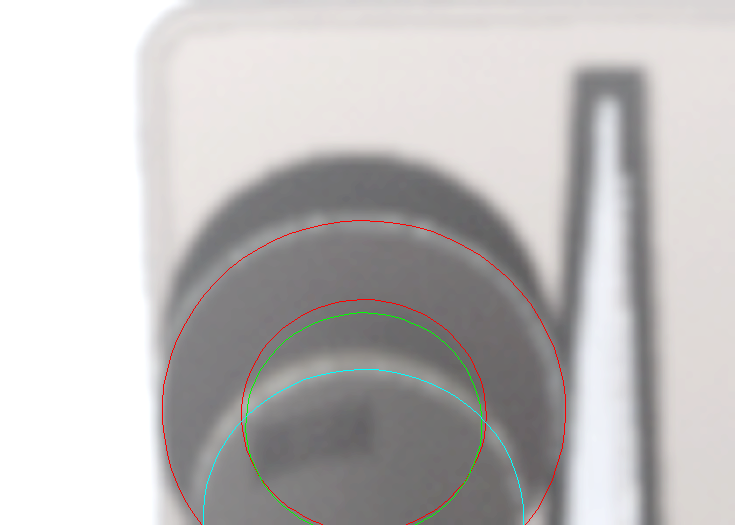

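View pics/sc14.png

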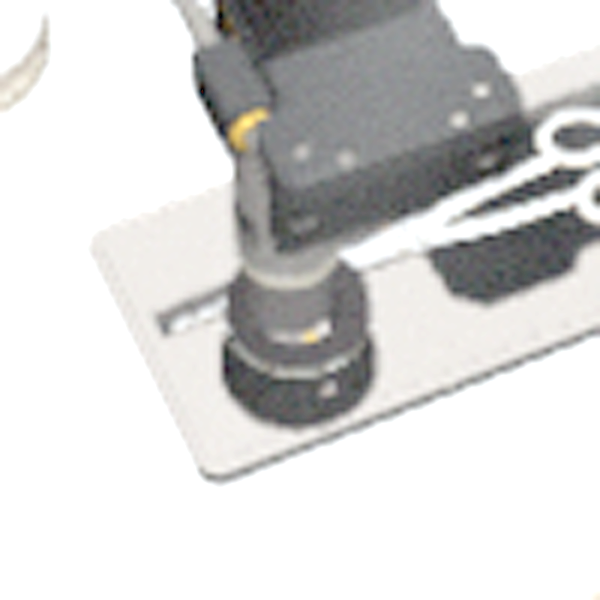

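```bash
cat > ovs.py <<'E'
from h import *
import sys
out=sys.argv[1]; wx,wy,px,py,pz=map(float,sys.argv[2:7])
c=snap('scene'); a=c['color'][:,:,::-1].copy(); r0,r1,c0,c1=222,268,235,290; F=13
b=cv2.resize(a[r0:r1,c0:c1],None,fx=F,fy=F,interpolation=cv2.INTER_CUBIC)
b=np.clip(255*(b/255.)**.5,0,255).astype(np.uint8); b=cv2.convertScaleAbs(b,alpha=1.6,beta=-60)
def circ(x,y,z,r,col):
    pts=np.array([proj(c,(x+r*np.cos(t),y+r*np.sin(t),z)) for t in np.linspace(0,2*np.pi,73)])
    pts=((pts-[c0,r0]+.5)*F-.5).round().astype(int); cv2.polylines(b,[pts],True,col,1)
raw=b.copy()
circ(wx,wy,.05,.026,(0,0,255)); circ(wx,wy,.05,.01575,(0,0,255))
circ(px,py,pz,.015,(0,200,0)); circ(px,py,pz+.033,.018,(255,255,0))
cv2.imwrite('pics/'+out,b); cv2.imwrite('pics/raw_'+out,raw)
E
python3 ovs.py ovs1.png .5125 -.2284 .5139 -.2256 .0537
```

```text
(no output)
```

View pics/ovs1.png

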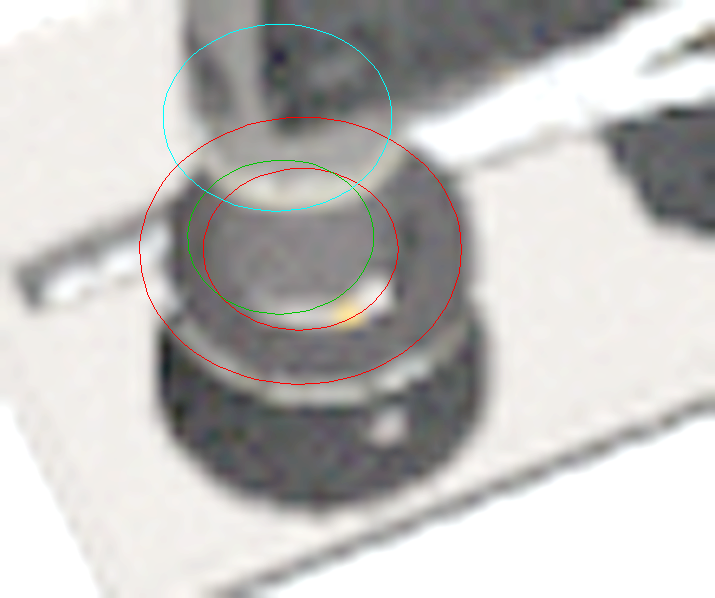

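View pics/raw_ov2.png

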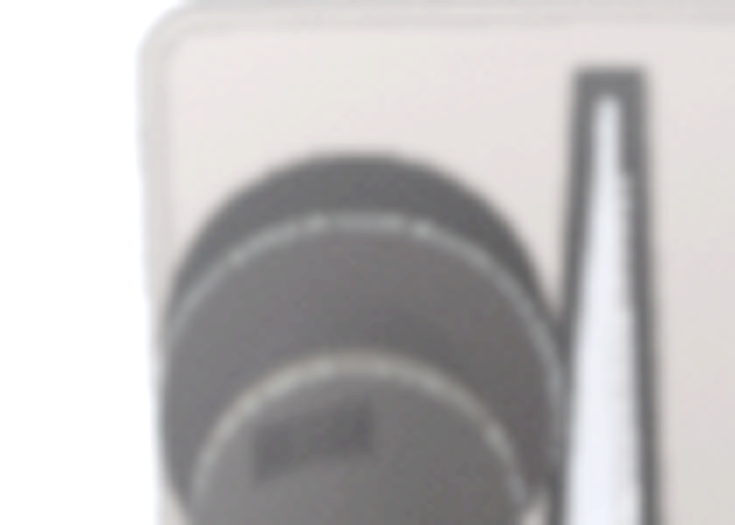

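The views agree the trimmer is about 2 mm too far in +y, but disagree on x. I'll correct y plus a little x, lower to just above the rim, and look again.

Request:
{"api": "move_arm", "payload": {"rows": [-0.5, -2, 0, 0, 0, 0, 1, 0, 0, -2, 0, 0, 0, 1, 0, 0, 0, 0, 0, 0, 1, 0, 0, 0, 0, 0, 0, 1]}}

```text
time: 21.1
position: [0.5134, -0.2278, 0.1384]
tool_rot: [0.742, 0.67, -0.0, -0.0]
ft_force: [0.4, -0.8, -1.5]
grip_width: 0.0351
```

```bash
python3 ovs.py ovs2.png .5120 -.2310 .5120 -.2310 .0515; python3 ov.py ov3.png .5132 -.2276 .5132 -.2276 .0515; 
```

```text
[ 0.5135 -0.2278  0.1385]
```

View pics/ovs2.png

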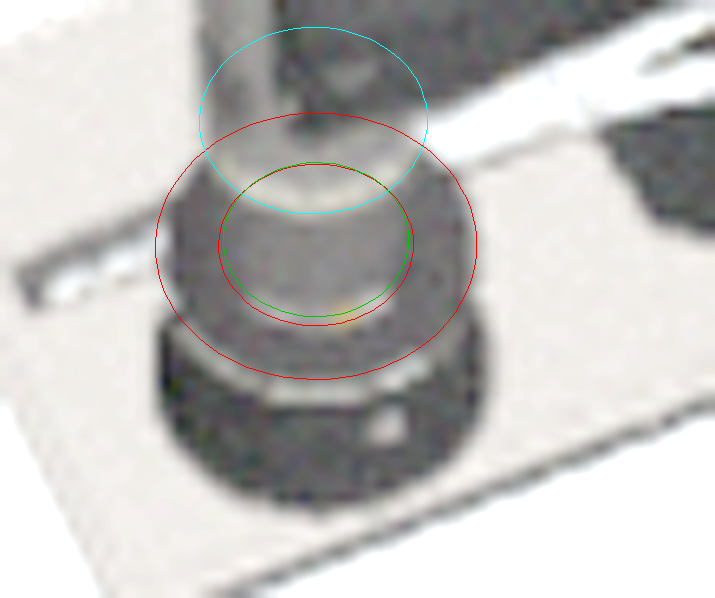

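View pics/ov3.png

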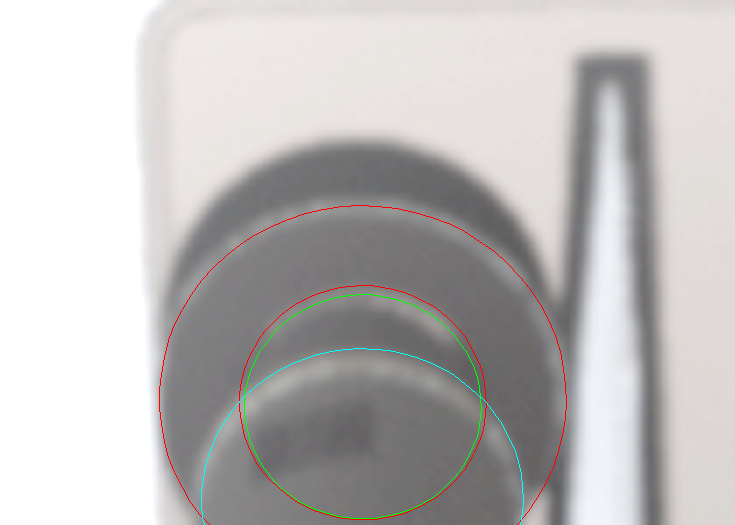

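View pics/raw_ov3.png

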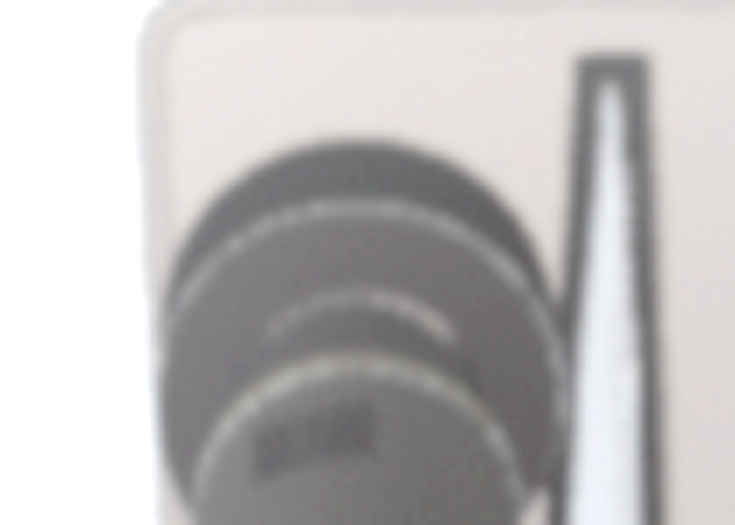

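View pics/raw_ovs2.png

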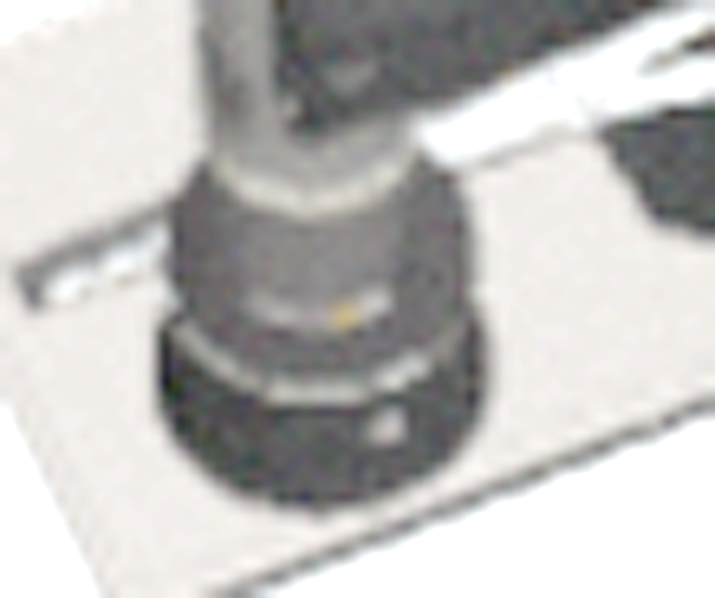

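Thin, fairly even crescents now show on the near side in both views, at wrist (265..455, 295) and scene (245..390, 310). The plug is nearly concentric with the hole. I'll try a gentle descent and watch the force.

Request:
{"api": "move_arm", "payload": {"rows": [-0.2, 0.1, -1, 0, 0, 0, 1, 0, 0, -1, 0, 0, 0, 1, 0, 0, -1, 0, 0, 0, 1, 0, 0, -1, 0, 0, 0, 1, 0, 0, 0, 0, 0, 0, 1]}}

```text
time: 21.7
position: [0.5133, -0.2277, 0.1344]
tool_rot: [0.742, 0.67, -0.0, 0.0]
ft_force: [-0.1, 0.1, -1.5]
grip_width: 0.0351
```

No contact force at 2 mm below rim height, so it has entered. I'll continue.

Request:
{"api": "move_arm", "payload": {"rows": [0, 0, -2, 0, 0, 0, 1, 0, 0, -2, 0, 0, 0, 1, 0, 0, -2, 0, 0, 0, 1, 0, 0, 0, 0, 0, 0, 1]}}

```text
time: 22.1
position: [0.5133, -0.2277, 0.1282]
tool_rot: [0.742, 0.67, -0.0, -0.0]
ft_force: [0.9, -0.2, -1.7]
grip_width: 0.0354
```

Request:
{"api": "move_arm", "payload": {"rows": [0, 0, -3, 0, 0, 0, 1, 0, 0, -3, 0, 0, 0, 1, 0, 0, -3, 0, 0, 0, 1, 0, 0, -2, 0, 0, 0, 1, 0, 0, -2, 0, 0, 0, 1, 0, 0, 0, 0, 0, 0, 1]}}

```text
time: 22.7
position: [0.5133, -0.2277, 0.1152]
tool_rot: [0.742, 0.67, -0.0, -0.0]
ft_force: [-0.1, -0.8, -1.5]
grip_width: 0.0356
```

Request:
{"api": "move_arm", "payload": {"rows": [0, 0, -1, 0, 0, 0, 1, 0, 0, -1, 0, 0, 0, 1, 0, 0, 0, 0, 0, 0, 1]}}

```text
time: 23.0
position: [0.5133, -0.2277, 0.1135]
tool_rot: [0.742, 0.67, -0.0, -0.0]
ft_force: [0.5, -0.1, -1.9]
grip_width: 0.0357
```

Request:
{"api": "move_arm", "payload": {"rows": [0, 0, -0.7, 0, 0, 0, 1, 0, 0, 0, 0, 0, 0, 0.9, 0, 0, 0, 0, 0, 0, 0.5, 0, 0, 0, 0, 0, 0, 0.2, 0, 0, 0, 0, 0, 0, 0.1, 0, 0, 0, 0, 0, 0, 0.1, 0, 0, 0, 0, 0, 0, 0.1]}}

```text
time: 23.7
position: [0.5133, -0.2277, 0.1129]
tool_rot: [0.742, 0.67, 0.0, 0.0]
ft_force: [-0.1, -0.4, 0.1]
grip_width: 0.0676
```

```bash
python3 look.py 16 wrist,scene trimmer; python3 -c "
import cv2
a=cv2.imread('pics/wrist16.png'); cv2.imwrite('pics/wrist16b.png',cv2.resize(a[100:384,100:420],None,fx=2,fy=2,interpolation=cv2.INTER_CUBIC))
a=cv2.imread('pics/scene16.png'); cv2.imwrite('pics/scene16b.png',cv2.resize(a[170:290,200:350],None,fx=5,fy=5,interpolation=cv2.INTER_CUBIC))"
```

```text
{'time': 23.7, 'q': [-0.6165, 0.5946, 1.6909, -0.0, 0.856, -0.5145], 'position': [0.5133, -0.2277, 0.1129], 'tool_rot': [0.7422, 0.6702, 0.0, 0.0], 'ft_force': [-0.077, -0.4017, 0.1186], 'grip_width': 0.0676}
wrist trimmer [253.8 200.5] 0.97 [ 0.5094 -0.2386  0.    ]
scene trimmer [261.  246.4] 0.5 [ 0.5257 -0.2435  0.    ]
```

View pics/scene16b.png

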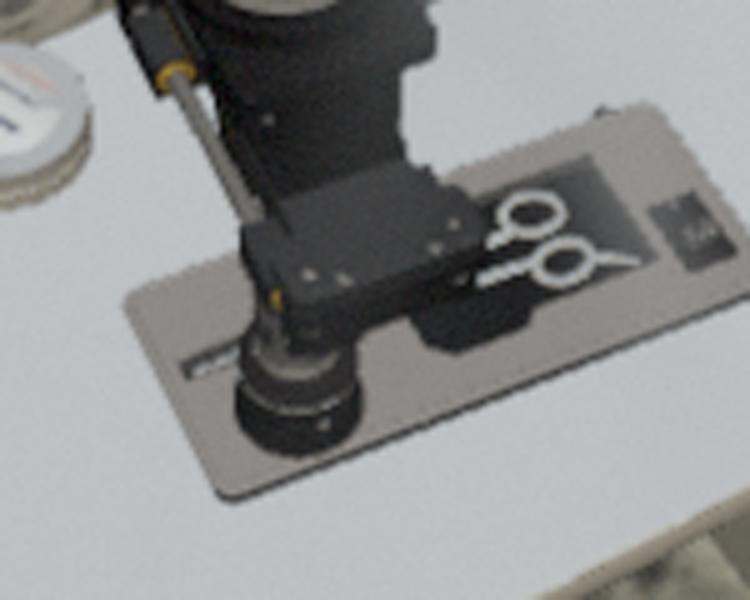

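View pics/wrist16b.png

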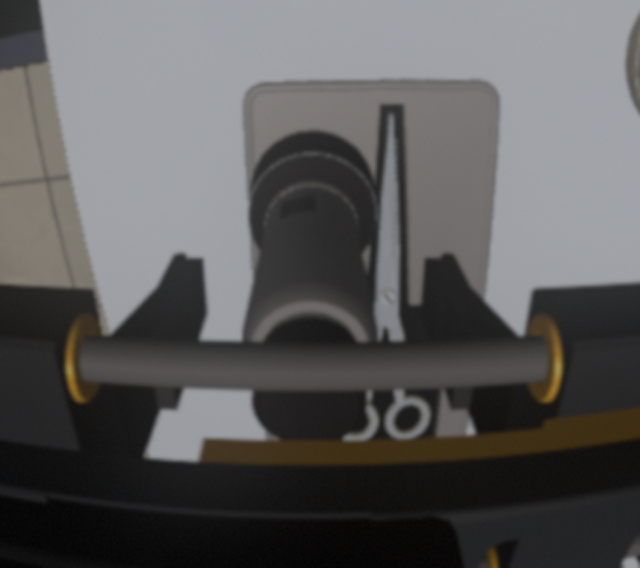

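Released and standing upright in the well, with its shoulder still short of the rim. I'll rise, shut the fingers above the cap and come back down to press.

Request:
{"api": "move_arm", "payload": {"rows": [0, 0, 15, 0, 0, 0, 0.1, 0, 0, 30, 0, 0, 0, 0.1, 0, 0, 35, 0, 0, 0, 0.1, 0, 0, 15, 0, 0, 0, 1, 0, 0, 0, 0, 0, 0, 1, 0, 0, 0, 0, 0, 0, 1, 0, 0, 0, 0, 0, 0, 1, 0, 0, 0, 0, 0, 0, 1, 0, 0, 0, 0, 0, 0, 1, 0, 0, 0, 0, 0, 0, 1, 0, 0, 0, 0, 0, 0, 1]}}

```text
time: 25.0
position: [0.5132, -0.2277, 0.2075]
tool_rot: [0.742, 0.67, -0.0, -0.0]
ft_force: [0.6, -0.2, 0.1]
grip_width: 0.0223
```

```bash
python3 look.py 17 wrist,scene trimmer_cap,trimmer; python3 -c "
import cv2
a=cv2.imread('pics/wrist17.png'); cv2.imwrite('pics/wrist17b.png',cv2.resize(a[60:384,100:420],None,fx=1.8,fy=1.8,interpolation=cv2.INTER_CUBIC))"
```

```text
{'time': 25.0, 'q': [-0.6165, 0.4608, 1.6099, -0.0, 1.0715, -0.5145], 'position': [0.5132, -0.2277, 0.2075], 'tool_rot': [0.7422, 0.6701, -0.0001, -0.0003], 'ft_force': [0.6074, -0.2042, 0.0871], 'grip_width': 0.0223}
wrist trimmer_cap [258.9 220.5] 0.56 [ 0.5139 -0.239   0.145 ]
wrist trimmer_cap [283.9 218.3] 0.48 [ 0.5345 -0.2392  0.145 ]
wrist trimmer [259.4 172.3] 0.77 [ 0.516  -0.2337  0.    ]
scene trimmer_cap [257.3 200.1] 0.96 [ 0.5405 -0.2447  0.145 ]
scene trimmer_cap [256.2 243.5] 0.35 [ 0.4505 -0.1925  0.145 ]
scene trimmer [281.  233.2] 0.63 [ 0.5345 -0.3     0.    ]
scene trimmer [261.5 246.7] 0.61 [ 0.5245 -0.244   0.    ]
```

View pics/wrist17b.png

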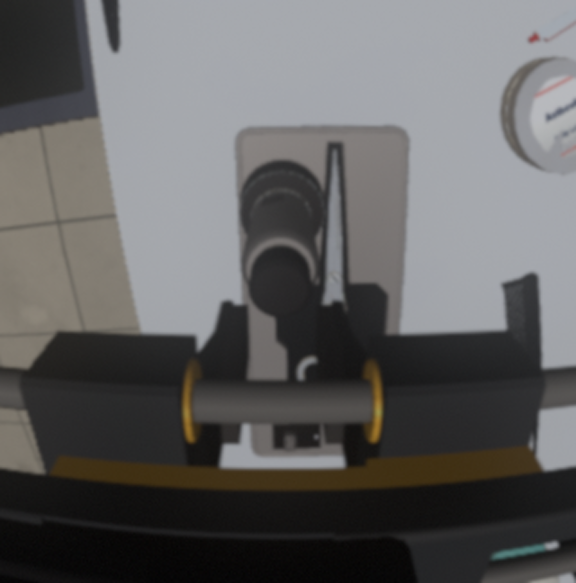

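```bash
python3 - <<'E'
from h import *
c=snap('wrist')
print(onz(c,(280/1.8+100,282/1.8+60),.171), proj(c,(.5133,-.2277,.171)), (280/1.8+100,282/1.8+60))
E
```

```text
[ 0.51282687 -0.225016    0.171     ] [256.58183664 219.9935201 ] (255.55555555555554, 216.66666666666666)
```

Request:
{"api": "move_arm", "payload": {"rows": [0, 0, -15, 0, 0, 0, 1, 0, 0, -10, 0, 0, 0, 1, 0, 0, 0, 0, 0, 0, 1, 0, 0, 0, 0, 0, 0, 1]}}

```text
time: 25.75
position: [0.5132, -0.2277, 0.1827]
tool_rot: [0.742, 0.67, -0.0, -0.0]
ft_force: [-0.3, 0.5, -0.9]
grip_width: 0.0007
```

The cap is centred under the shut fingers, allowing for the 3 mm bias seen at the same height earlier. Now I'll descend to press.

Request:
{"api": "move_arm", "payload": {"rows": [0, 0, -7, 0, 0, 0, 1, 0, 0, -3, 0, 0, 0, 1, 0, 0, -2, 0, 0, 0, 1, 0, 0, -2, 0, 0, 0, 1, 0, 0, 0, 0, 0, 0, 1]}}

```text
time: 26.25
position: [0.5141, -0.2282, 0.17]
tool_rot: [0.742, 0.67, 0.0, 0.001]
ft_force: [-0.4, 0.1, 4.5]
grip_width: 0.0005
```

Request:
{"api": "move_arm", "payload": {"rows": [0, 0, -1.5, 0, 0, 0, 1, 0, 0, -1.5, 0, 0, 0, 1, 0, 0, 0, 0, 0, 0, 1, 0, 0, 0, 0, 0, 0, 1]}}

```text
time: 26.65
position: [0.5143, -0.2283, 0.1674]
tool_rot: [0.742, 0.67, 0.0, 0.002]
ft_force: [-0.5, -0.2, 6.7]
grip_width: 0.0006
```

Request:
{"api": "move_arm", "payload": {"rows": [0, 0, -1.5, 0, 0, 0, 1, 0, 0, -1.5, 0, 0, 0, 1, 0, 0, 0, 0, 0, 0, 1]}}

```text
time: 26.95
position: [0.5143, -0.2283, 0.1644]
tool_rot: [0.742, 0.67, 0.0, 0.002]
ft_force: [-1.0, 0.5, 7.0]
grip_width: 0.0002
```

```bash
python3 -c "
from h import *
st()
c=snap('scene','scene18.png');snap('wrist','wrist18.png')
a=cv2.imread('pics/scene18.png'); cv2.imwrite('pics/scene18b.png',cv2.resize(a[150:290,200:330],None,fx=4,fy=4,interpolation=cv2.INTER_CUBIC))"
```

```text
{'time': 26.95, 'q': [-0.6164, 0.5185, 1.651, 0.0002, 0.9689, -0.5145], 'position': [0.5143, -0.2283, 0.1644], 'tool_rot': [0.7422, 0.6702, 0.0004, 0.0015], 'ft_force': [-1.0376, 0.5394, 7.0409], 'grip_width': 0.0002}
```

View pics/scene18b.png

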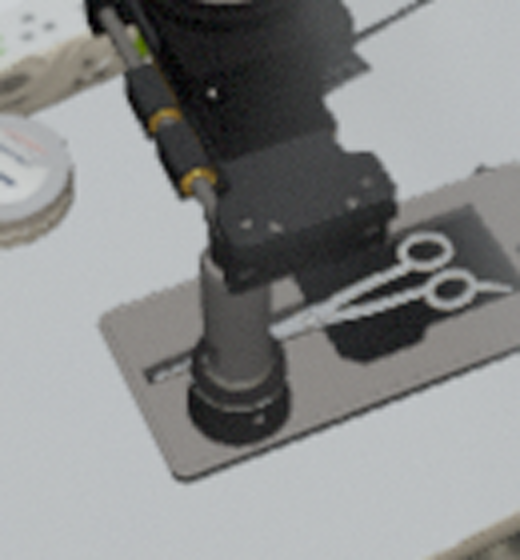

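It is upright and sinking steadily (scene: shoulder just above the rim near (240,375)). I'll continue until the force rises.

Request:
{"api": "move_arm", "payload": {"rows": [0, 0, -1.5, 0, 0, 0, 1, 0, 0, -1.5, 0, 0, 0, 1, 0, 0, 0, 0, 0, 0, 1]}}

```text
time: 27.35
position: [0.5146, -0.2285, 0.1624]
tool_rot: [0.742, 0.67, 0.001, 0.002]
ft_force: [-1.6, 1.7, 12.0]
grip_width: 0.0003
```

Request:
{"api": "move_arm", "payload": {"rows": [0, 0, -2, 0, 0, 0, 1, 0, 0, -2, 0, 0, 0, 1, 0, 0, 0, 0, 0, 0, 1, 0, 0, 0, 0, 0, 0, 1]}}

```text
time: 27.75
position: [0.5157, -0.2291, 0.1623]
tool_rot: [0.742, 0.67, 0.001, 0.004]
ft_force: [-5.2, 3.2, 32.4]
grip_width: 0.0006
```

A firm stop at 0.1623 with 32 N, so the shoulder is on the rim. I'll back off and check.

Request:
{"api": "move_arm", "payload": {"rows": [0, 0, 4, 0, 0, 0, 1, 0, 0, 10, 0, 0, 0, 1, 0, 0, 30, 0, 0, 0, 1, 0, 0, 40, 0, 0, 0, 1, 10, -20, 20, 0, 0, 0, 1, 0, -40, 0, 0, 0, 0, 1, 0, -20, 0, 0, 0, 0, 1, 0, 0, 0, 0, 0, 0, 1]}}

```text
time: 28.55
position: [0.5229, -0.3103, 0.259]
tool_rot: [0.743, 0.669, -0.0, -0.0]
ft_force: [0.4, 0.2, 0.5]
grip_width: 0.001
```

```bash
python3 look.py 19 wrist,scene,top switch_nub,trimmer_cap,well,scissors,scissors_tip;python3 -c "
import cv2
a=cv2.imread('pics/wrist19.png'); cv2.imwrite('pics/wrist19b.png',cv2.resize(a[60:384,100:420],None,fx=1.8,fy=1.8,interpolation=cv2.INTER_CUBIC))
a=cv2.imread('pics/scene19.png'); cv2.imwrite('pics/scene19b.png',cv2.resize(a[150:290,220:380],None,fx=4,fy=4,interpolation=cv2.INTER_CUBIC))"
```

```text
{'time': 28.55, 'q': [-0.7189, 0.4664, 1.4345, -0.0005, 1.2412, -0.6134], 'position': [0.5229, -0.3103, 0.259], 'tool_rot': [0.7434, 0.6689, -0.0003, -0.0003], 'ft_force': [0.4085, 0.2451, 0.5014], 'grip_width': 0.001}
wrist switch_nub [241.  101.8] 0.35 [ 0.5109 -0.2247  0.024 ]
wrist trimmer_cap [235.9 106.8] 0.66 [ 0.5121 -0.2293  0.145 ]
wrist well [245.8 106.2] 0.8 [ 0.5176 -0.231   0.05  ]
wrist well [269.8 153.8] 0.41 [ 0.5411 -0.2941  0.05  ]
wrist scissors [268.8 154. ] 0.66 [ 0.5408 -0.3022  0.006 ]
wrist scissors_tip [270.6  81. ] 0.98 [ 0.5535 -0.1999  0.006 ]
scene switch_nub [339.3 215.1] 0.47 [ 0.4981 -0.4303  0.024 ]
scene trimmer_cap [281.7 229.1] 0.7 [ 0.4554 -0.2505  0.145 ]
scene trimmer_cap [211. 331.] 0.7 [ 0.3367 -0.0452  0.145 ]
scene well [257.8 242.3] 0.96 [ 0.5086 -0.2267  0.05  ]
scene scissors [280.5 231.8] 0.83 [ 0.5347 -0.2987  0.006 ]
scene scissors_tip [208.5 329.2] 0.57 [ 0.4051 -0.0591  0.006 ]
top trimmer_cap [254.2 221.4] 0.56 [ 0.515  -0.2247  0.145 ]
top well [260.  226.5] 0.94 [ 0.505  -0.2353  0.05  ]
top scissors [285.6 210.8] 0.47 [ 0.5483 -0.3028  0.006 ]
```

View pics/wrist19b.png

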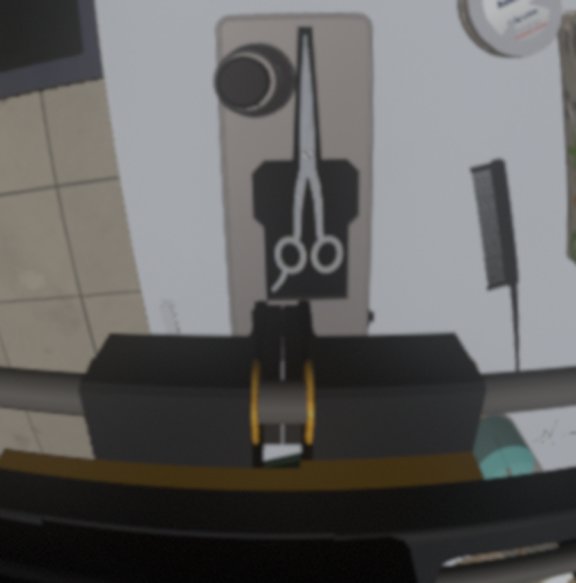

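View pics/scene19b.png

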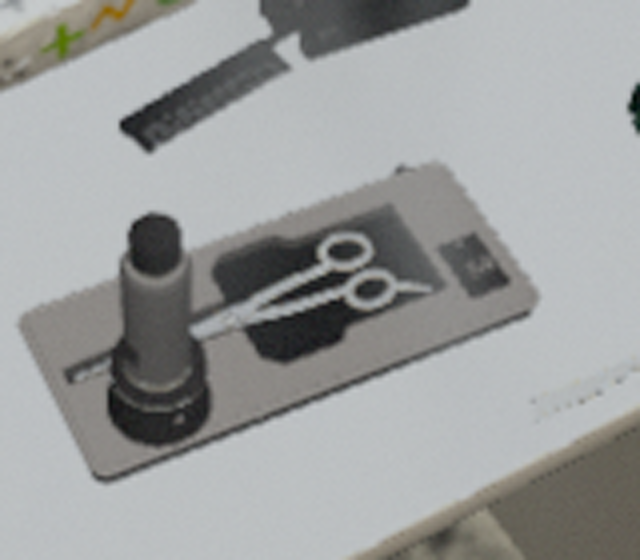

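The trimmer stands home, with the scissors seated. The switch comes next. I'll move in front of the nub at a safe height and take a look.

Request:
{"api": "move_arm", "payload": {"rows": [-10, -20, -20, 0, 0, 0, 1, -12, -25, -30, 0, 0, 0, 1, -12, -25, -35, 0, 0, 0, 1, -12, -25, -35, 0, 0, 0, 1, -11, -22, -29, 0, 0, 0, 1, 0, 0, 0, 0, 0, 0, 1, 0, 0, 0, 0, 0, 0, 1]}}

```text
time: 30.15
position: [0.4659, -0.4248, 0.1102]
tool_rot: [0.743, 0.67, 0.0, -0.001]
ft_force: [-0.3, -0.2, 0.0]
grip_width: 0.0003
```

```bash
python3 look.py 20 wrist,scene,top switch_nub;python3 -c "
import cv2
a=cv2.imread('pics/wrist20.png'); cv2.imwrite('pics/wrist20b.png',cv2.resize(a[60:384,100:420],None,fx=1.8,fy=1.8,interpolation=cv2.INTER_CUBIC))
a=cv2.imread('pics/scene20.png'); cv2.imwrite('pics/scene20b.png',cv2.resize(a[170:270,290:400],None,fx=5.5,fy=5.5,interpolation=cv2.INTER_CUBIC))"
```

```text
{'time': 30.15, 'q': [-0.9165, 0.6724, 1.511, 0.0005, 0.96, -0.8132], 'position': [0.4659, -0.4248, 0.1102], 'tool_rot': [0.7428, 0.6696, 0.0003, -0.0008], 'ft_force': [-0.3262, -0.2156, 0.046], 'grip_width': 0.0003}
wrist switch_nub [293.4 196.3] 0.53 [ 0.4985 -0.4261  0.024 ]
wrist switch_nub [329.7  71.3] 0.42 [ 0.5381 -0.3199  0.024 ]
scene switch_nub [338.3 211.9] 0.59 [ 0.5067 -0.4336  0.024 ]
top switch_nub [285.9 210.4] 0.24 [ 0.5483 -0.3028  0.024 ]
```

View pics/wrist20b.png

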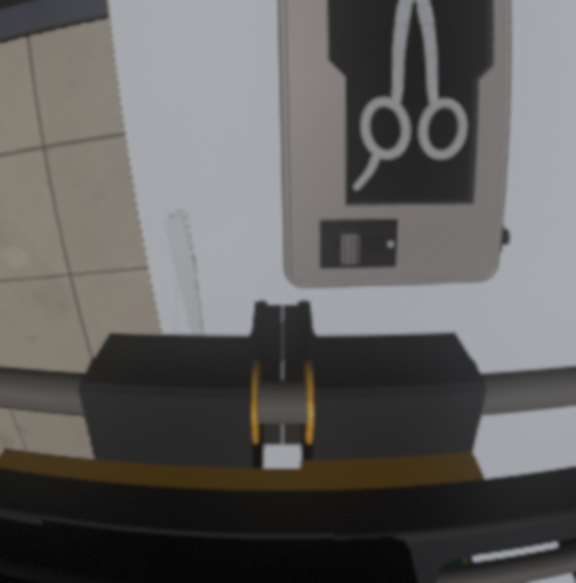

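View pics/scene20b.png

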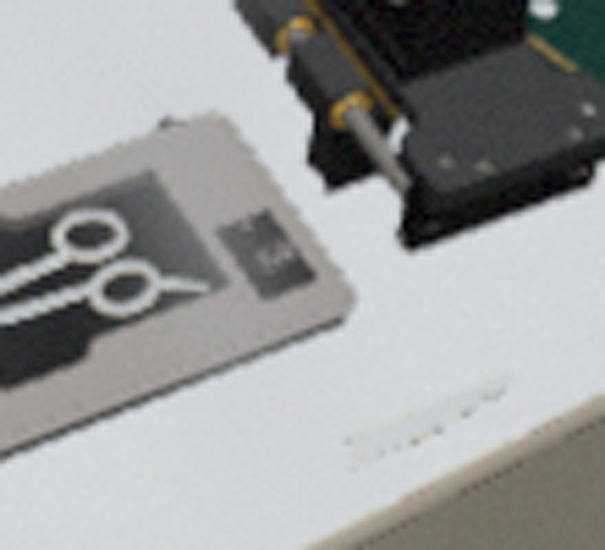

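The nub (ribbed block, wrist crop (350,248)) sits at the near end of its bezel, at about x 0.498, y -0.427. I'll lower the shut fingers in front of it, 4 mm above the bezel.

Request:
{"api": "move_arm", "payload": {"rows": [-3, -3, -25, 0, 0, 0, 1, 0, 0, -30, 0, 0, 0, 1, 0, 0, -25, 0, 0, 0, 1, 0, 0, -11, 0, 0, 0, 1, 0, 0, 0, 0, 0, 0, 1, 0, 0, 0, 0, 0, 0, 1]}}

```text
time: 31.05
position: [0.464, -0.4281, 0.0208]
tool_rot: [0.742, 0.67, -0.0, 0.001]
ft_force: [-0.1, 0.1, -0.7]
grip_width: 0.0005
```

Request:
{"api": "move_arm", "payload": {"rows": [2, 0, -2, 0, 0, 0, 1, 4, 0, 0, 0, 0, 0, 1, 4, -0.5, 0, 0, 0, 0, 1, 4, -0.5, 0, 0, 0, 0, 1, 4, -0.5, 0, 0, 0, 0, 1, 0, 0, 0, 0, 0, 0, 1]}}

```text
time: 31.65
position: [0.4822, -0.4294, 0.018]
tool_rot: [0.742, 0.67, -0.0, 0.001]
ft_force: [0.3, 0.6, -0.0]
grip_width: 0.0001
```

Request:
{"api": "move_arm", "payload": {"rows": [3, -0.2, 0, 0, 0, 0, 1, 3, -0.2, 0, 0, 0, 0, 1, 3, -0.2, 0, 0, 0, 0, 1, 0, 0, 0, 0, 0, 0, 1]}}

```text
time: 32.05
position: [0.4904, -0.4297, 0.0177]
tool_rot: [0.742, 0.67, -0.0, -0.0]
ft_force: [-1.1, -0.4, 0.4]
grip_width: 0.0003
```

```bash
python3 look.py 21 wrist,scene switch_nub;python3 -c "
import cv2
a=cv2.imread('pics/wrist21.png'); cv2.imwrite('pics/wrist21b.png',cv2.resize(a[60:384,100:420],None,fx=1.8,fy=1.8,interpolation=cv2.INTER_CUBIC))"
```

```text
{'time': 32.05, 'q': [-0.8906, 0.826, 1.4906, -0.0001, 0.8255, -0.7887], 'position': [0.4904, -0.4297, 0.0177], 'tool_rot': [0.7422, 0.6702, -0.0, -0.0002], 'ft_force': [-1.0791, -0.3628, 0.4301], 'grip_width': 0.0003}
wrist switch_nub [276.4 247.2] 0.62 [ 0.5021 -0.4304  0.024 ]
```

View pics/wrist21b.png

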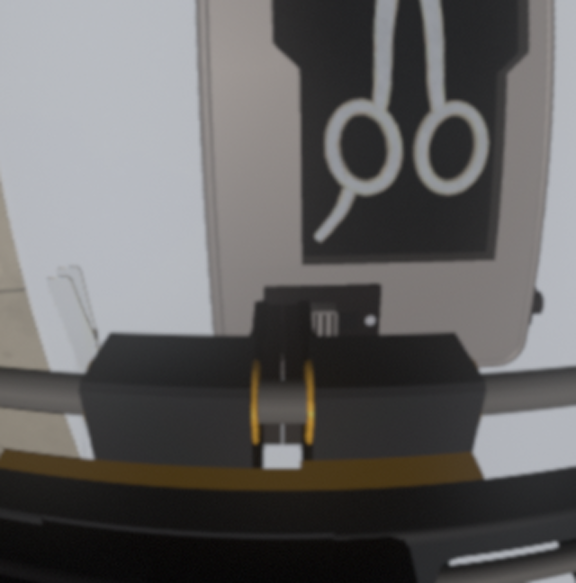

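The finger edge (308) is at the nub (313–337), with the LED dot ahead at (370,320). I'll push on.

Request:
{"api": "move_arm", "payload": {"rows": [3, -0.3, 0, 0, 0, 0, 1, 3, -0.3, 0, 0, 0, 0, 1, 3, -0.2, 0, 0, 0, 0, 1, 2, -0.2, 0, 0, 0, 0, 1, 0, 0, 0, 0, 0, 0, 1]}}

```text
time: 32.75
position: [0.4969, -0.4301, 0.0177]
tool_rot: [0.741, 0.671, -0.002, -0.004]
ft_force: [-11.7, -1.7, 5.7]
grip_width: 0.0003
```

```bash
python3 look.py 22 wrist,scene switch_nub;python3 -c "
import cv2
a=cv2.imread('pics/wrist22.png'); cv2.imwrite('pics/wrist22b.png',cv2.resize(a[150:300,200:350],None,fx=4,fy=4,interpolation=cv2.INTER_CUBIC))"
```

```text
{'time': 32.75, 'q': [-0.8807, 0.8333, 1.4686, -0.007, 0.8482, -0.7765], 'position': [0.4969, -0.4301, 0.0177], 'tool_rot': [0.7414, 0.671, -0.0024, -0.0043], 'ft_force': [-11.7379, -1.6748, 5.7038], 'grip_width': 0.0003}
wrist switch_nub [278.6 244.2] 0.71 [ 0.5102 -0.4289  0.024 ]
```

View pics/wrist22b.png

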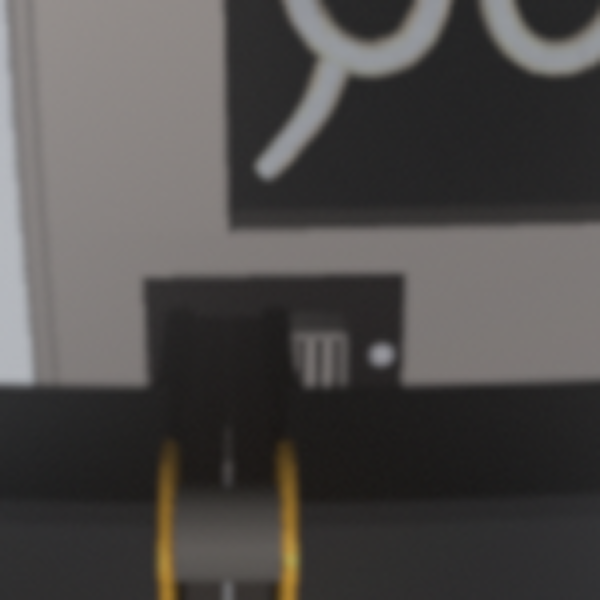

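The nub is now measured at x 0.510, 12 mm further than at the start, and the force shows a firm stop. I'll back off and leave.

Request:
{"api": "move_arm", "payload": {"rows": [-8, 0, 0, 0, 0, 0, 1, -10, 0, 5, 0, 0, 0, 1, 0, 0, 30, 0, 0, 0, 1, 0, 0, 45, 0, 0, 0, 1, 0, -10, 45, 0, 0, 0, 1, -10, -30, 40, 0, 0, 0, 1, -10, -30, 10, 0, 0, 0, 1, 0, 0, 0, 0, 0, 0, 1, 0, 0, 0, 0, 0, 0, 1]}}

```text
time: 33.85
position: [0.4633, -0.5005, 0.1925]
tool_rot: [0.743, 0.67, 0.0, 0.001]
ft_force: [0.4, 0.3, -0.4]
grip_width: 0.0005
```

```bash
python3 look.py 23 wrist,scene,top switch_nub,scissors,black_clip,duckbill_clip,cream_pot;python3 -c "
import cv2
a=cv2.imread('pics/wrist23.png'); cv2.imwrite('pics/wrist23b.png',cv2.resize(a,None,fx=1.5,fy=1.5,interpolation=cv2.INTER_CUBIC))
a=cv2.imread('pics/scene23.png'); cv2.imwrite('pics/scene23b.png',cv2.resize(a[150:290,220:380],None,fx=4,fy=4,interpolation=cv2.INTER_CUBIC))"
```

```text
{'time': 33.85, 'q': [-0.9879, 0.6365, 1.3076, 0.0011, 1.1966, -0.8848], 'position': [0.4633, -0.5005, 0.1925], 'tool_rot': [0.7427, 0.6696, 0.0004, 0.0005], 'ft_force': [0.3999, 0.3158, -0.3585], 'grip_width': 0.0005}
wrist switch_nub [293.1 107.6] 0.45 [ 0.5117 -0.4273  0.024 ]
wrist scissors [306.    3.5] 0.85 [ 0.5423 -0.3018  0.006 ]
wrist duckbill_clip [205.9 130.3] 0.59 [ 0.408  -0.4442  0.    ]
scene switch_nub [337.  208.9] 0.5 [ 0.5153 -0.436   0.024 ]
scene scissors [280.5 230.8] 0.58 [ 0.5371 -0.3001  0.006 ]
scene duckbill_clip [367.  242.8] 0.64 [ 0.4186 -0.4517  0.    ]
scene duckbill_clip [263.7 249.5] 0.53 [ 0.5157 -0.2446 -0.    ]
top switch_nub [334.7 226.3] 0.38 [ 0.5071 -0.4306  0.024 ]
top scissors [284.8 210.4] 0.75 [ 0.5494 -0.3007  0.006 ]
top black_clip [191.2 263.7] 0.75 [ 0.4048 -0.0487  0.    ]
top black_clip [287.9 213.1] 0.34 [ 0.5425 -0.3093  0.    ]
top duckbill_clip [337.  264.7] 0.55 [ 0.4056 -0.4394  0.    ]
top duckbill_clip [286.6 215.4] 0.18 [ 0.5362 -0.3057  0.    ]
top cream_pot [242.6 150. ] 0.82 [ 0.7171 -0.1842  0.    ]
```

View pics/wrist23b.png

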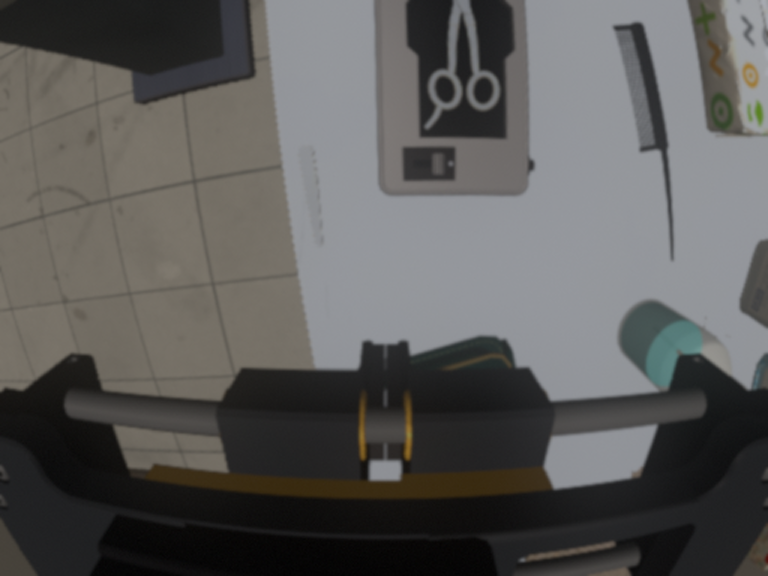

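View pics/scene23b.png

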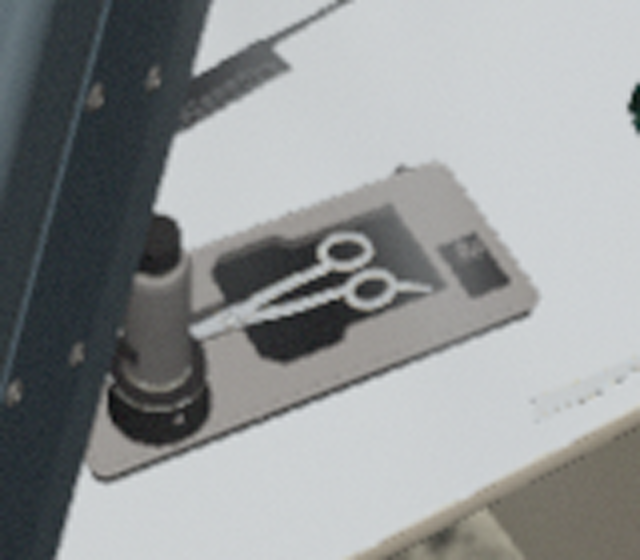

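The nub has moved from about 39 % to 69 % along its bezel, which is roughly 11–12 mm. The clips, pot, scissors and trimmer are where they should be, and the robot touches nothing. Handing in.

```bash
python3 -c "
from h import *
print(robot.hand_in()); st()"
```

```text
the job is handed in; nothing more can be done
None
the job is handed in; nothing more can be done
```

I completed all four steps in order and handed the job in at about 34 s of the 67 s allowed; it reports no verdict.

- **Scissors:** I gripped them at the shanks, turned them about 96° and laid them in the cut-out. In the last wrist and scene views they lie in the recess, and those two place their origin within about 4 mm of the tray's. The top camera read about 9 mm off, but its estimates had scattered by several millimetres throughout.
- **Trimmer:** I set it in the well with no contact force on entry and let go of it standing short of the rim. Then I pressed the cap with shut fingers until it stopped hard at cap height 0.1623 m (about 0.162 m expected) with 32 N. That is above the 12–20 N you named, because I pushed past the point where the shoulder met the rim. In the last scene pictures it stands upright with its shoulder on the rim.
- **Switch:** I pushed it away from the robot to a firm stop at about 12 N. The nub moved about 12 mm by the wrist camera, or 11 mm judged by its place along the bezel. Scene and top camera readings differed by a few millimetres.
- **Bystanders:** The pot and duckbill clip read within a few millimetres of where they started in the top view. The black clip read about 9 mm off, though the arm never went near it.

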